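# Put the plug-in relays away in the tin

## Task

Put the plug-in relays away. First stand every relay that has fallen over back up on the bench, so that all fallen ones are upright there before any of those is packed; then lower each relay upright, side by side, into the open blue tin, whose foam bed lies at an unknown depth: feel for the touch and only then let go, never drop or ram a relay. When all the relays are in, put the lid on the tin, properly seated, and leave the other things on the bench alone.

Things in the scene. Friction and masses are not known exactly. Their poses are not given: they have to be found in the camera images.
- tin: opaque blue tin, fixed, open on top: outside 240 (its x) x 148 (y) x 103 mm high, walls 4, inside 232 x 140. Origin: centre of its underside, on the bench. Inside, a level, empty grey foam bed that yields 2 to 4 mm under 10 N; its top lies 20 to 38 mm above the origin, varies and is not reported. It holds five relays in a row along x, 46 mm apart; fingers that close along the tin's y have room.
- lid: loose lid of the tin, 300 g, right way up on the bench: blue plate 244 (its x) x 152 (y) x 4 mm; below it a lip 224 x 132 x 6 that enters the mouth with 4 mm play all round; on top a black bar grip, 70 long in x, 12 thick in y, from 10 to 42 mm above the origin. Origin: centre of the lip's underside. Seated, it is 97 mm above the tin's origin. A half turn makes no difference.
- relay_1: plug-in relay, box 36 x 36 x 56 mm: black base (14 mm), thin orange line, clear cover over a copper coil, orange mark on top; about 90 g, mostly in the base. Origin: centre of the base's underside; z from base to top, x and y square to its sides. At the start it lies on its side (when present). May be absent.
- relay_2: plug-in relay, box 36 x 36 x 56 mm: black base (14 mm), thin orange line, clear cover over a copper coil, orange mark on top; about 90 g, mostly in the base. Origin: centre of the base's underside; z from base to top, x and y square to its sides. At the start it lies on its side (when present). May be absent.
- relay_3: plug-in relay, box 36 x 36 x 56 mm: black base (14 mm), thin orange line, clear cover over a copper coil, orange mark on top; about 90 g, mostly in the base. Origin: centre of the base's underside; z from base to top, x and y square to its sides. Stands upright at the start (when present). May be absent.
- relay_4: plug-in relay, box 36 x 36 x 56 mm: black base (14 mm), thin orange line, clear cover over a copper coil, orange mark on top; about 90 g, mostly in the base. Origin: centre of the base's underside; z from base to top, x and y square to its sides. Stands upright at the start (when present). May be absent.
- relay_5: plug-in relay, box 36 x 36 x 56 mm: black base (14 mm), thin orange line, clear cover over a copper coil, orange mark on top; about 90 g, mostly in the base. Origin: centre of the base's underside; z from base to top, x and y square to its sides. Stands upright at the start (when present). May be absent.
- ipa_bottle: white solvent bottle with blue collar, 62 mm wide, 128 mm tall, standing at the back; origin at its underside. Leave alone.
- masking_tape: roll of masking tape lying flat, 94 mm across, 15 mm high; origin at its underside. Leave alone.
- spacer_1: white turned stand-off, 16 mm across, 30 mm tall, standing at the right beyond the clamp jig; origin at its underside. Leave alone.
There are look-alikes about, which are no part of the job. Leave any turquoise look-alike of the relay_3 alone.

How it is judged:
On the way, in this order (a step that is already met when the one before it is completed fails the run):
1. every relay that had fallen over stands upright on the bench, let go (angle between each of relay_1, relay_2's own z axis and vertical below 0.1 rad and height (world z) of each of relay_1, relay_2 below 0.006 m and linear speed of each of relay_1, relay_2 below 0.03 m/s and contact force between each of relay_1, relay_2 and the fingers below 0.1 N and horizontal distance between each of relay_1, relay_2 and tin above 0.07 m), for 0.2 s.
2. every relay stands upright on the bed inside the tin (x of relay_1 in the frame of tin between -0.104 and 0.104 m and y of relay_1 in the frame of tin between -0.058 and 0.058 m and z of relay_1 in the frame of tin between 0.008 and 0.045 m and angle between each of relay_1, relay_2, relay_3, relay_4, relay_5's own z axis and vertical below 0.12 rad and linear speed of each of relay_1, relay_2, relay_3, relay_4, relay_5 below 0.03 m/s and x of relay_2 in the frame of tin between -0.104 and 0.104 m and y of relay_2 in the frame of tin between -0.058 and 0.058 m and z of relay_2 in the frame of tin between 0.008 and 0.045 m and x of relay_3 in the frame of tin between -0.104 and 0.104 m and y of relay_3 in the frame of tin between -0.058 and 0.058 m and z of relay_3 in the frame of tin between 0.008 and 0.045 m and x of relay_4 in the frame of tin between -0.104 and 0.104 m and y of relay_4 in the frame of tin between -0.058 and 0.058 m and z of relay_4 in the frame of tin between 0.008 and 0.045 m and x of relay_5 in the frame of tin between -0.104 and 0.104 m and y of relay_5 in the frame of tin between -0.058 and 0.058 m and z of relay_5 in the frame of tin between 0.008 and 0.045 m and contact force between each of relay_1, relay_2, relay_3, relay_4, relay_5 and the fingers below 0.1 N), for 0.2 s.
At the end, for the whole second after the job is handed in: Every relay present stands inside the tin on its bed (upright within 0.12 rad, its origin inside the tin's walls and 8 to 45 mm above the tin's origin), at rest, and the lid is seated on the tin: centred within 8 mm, level within 0.04 rad, origin 92 to 101 mm above the tin's origin, at rest (x of relay_1 in the frame of tin between -0.104 and 0.104 m and y of relay_1 in the frame of tin between -0.058 and 0.058 m and z of relay_1 in the frame of tin between 0.008 and 0.045 m and angle between each of relay_1, relay_2, relay_3, relay_4, relay_5's own z axis and vertical below 0.12 rad and linear speed of each of relay_1, relay_2, relay_3, relay_4, relay_5 below 0.03 m/s and x of relay_2 in the frame of tin between -0.104 and 0.104 m and y of relay_2 in the frame of tin between -0.058 and 0.058 m and z of relay_2 in the frame of tin between 0.008 and 0.045 m and x of relay_3 in the frame of tin between -0.104 and 0.104 m and y of relay_3 in the frame of tin between -0.058 and 0.058 m and z of relay_3 in the frame of tin between 0.008 and 0.045 m and x of relay_4 in the frame of tin between -0.104 and 0.104 m and y of relay_4 in the frame of tin between -0.058 and 0.058 m and z of relay_4 in the frame of tin between 0.008 and 0.045 m and x of relay_5 in the frame of tin between -0.104 and 0.104 m and y of relay_5 in the frame of tin between -0.058 and 0.058 m and z of relay_5 in the frame of tin between 0.008 and 0.045 m and x of lid in the frame of tin between -0.008 and 0.008 m and y of lid in the frame of tin between -0.008 and 0.008 m and z of lid in the frame of tin between 0.092 and 0.101 m and angle between lid's own z axis and vertical below 0.04 rad and linear speed of lid below 0.02 m/s); the robot touches nothing.
It fails at once if a relay is dropped into the tin instead of being lowered until it touches (falls free in it faster than 0.45 m/s, a drop of about 10 mm) ((x of relay_1 in the frame of tin between -0.117 and 0.117 m and y of relay_1 in the frame of tin between -0.072 and 0.072 m and z of relay_1 in the frame of tin between -0.01 and 0.2 m and linear speed of relay_1 above 0.45 m/s and contact force between relay_1 and anything else below 0.02 N) or (x of relay_2 in the frame of tin between -0.117 and 0.117 m and y of relay_2 in the frame of tin between -0.072 and 0.072 m and z of relay_2 in the frame of tin between -0.01 and 0.2 m and linear speed of relay_2 above 0.45 m/s and contact force between relay_2 and anything else below 0.02 N) or (x of relay_3 in the frame of tin between -0.117 and 0.117 m and y of relay_3 in the frame of tin between -0.072 and 0.072 m and z of relay_3 in the frame of tin between -0.01 and 0.2 m and linear speed of relay_3 above 0.45 m/s and contact force between relay_3 and anything else below 0.02 N) or (x of relay_4 in the frame of tin between -0.117 and 0.117 m and y of relay_4 in the frame of tin between -0.072 and 0.072 m and z of relay_4 in the frame of tin between -0.01 and 0.2 m and linear speed of relay_4 above 0.45 m/s and contact force between relay_4 and anything else below 0.02 N) or (x of relay_5 in the frame of tin between -0.117 and 0.117 m and y of relay_5 in the frame of tin between -0.072 and 0.072 m and z of relay_5 in the frame of tin between -0.01 and 0.2 m and linear speed of relay_5 above 0.45 m/s and contact force between relay_5 and anything else below 0.02 N)).
It fails at once if a relay is rammed into the tin or its bed (over 45 N) (contact force between any of relay_1, relay_2, relay_3, relay_4, relay_5 and tin above 45 N).
It fails at once if the solvent bottle, the masking tape or the stand-off is disturbed (moved more than 30 mm) (distance of any of ipa_bottle, masking_tape, spacer_1 from where it was at the start of the episode above 0.03 m).
Of relay_1, relay_2 only 1 to 2 are there at a start; the rules pass over those that are not, and their reading is None.
Of relay_3, relay_4, relay_5 only 2 to 3 are there at a start; the rules pass over those that are not, and their reading is None.
At some moment in a run one of lid, relay_1, relay_2, relay_3, relay_4, relay_5 may be knocked a few centimetres aside while the robot is not near it.
It also fails if it takes over 210 s, if anything falls off the work surface, if the arm or the gripper's body presses on something with over 40 N, if the wrist force passes 120 N, or if a joint passes its speed limit or range.

## Robot

A 6-joint arm with a two-finger parallel gripper is mounted at the origin on a cart in front of the work surface, level with it; the furniture and walls round the work are solid. World frame = base frame: x ahead of the robot, y to its left, z up, the work surface at z = 0. Lengths are in m, angles in rad, forces in N, time in s.
With the tool pointing down it reaches from about 0.375 to 0.9 m from the base axis. Payload 3.1 kg.
Tool frame: the origin (TCP) lies at the very end of the fingers, on their centre line; the grasp point (between the pads) lies 19 mm behind it; z points along the fingers, y is the line along which they close (so a half turn about z gives the same grasp; the last joint's range is limited). The gripper opens to 87 mm and grips with 3 to 60 N. Pads are 19 mm wide; open, the fingers measure 117 mm over their backs; the gripper's body (75 mm by 190 mm) begins 51 mm behind the grasp point.
Start: joints at [-1.308, 0.527, 1.433, -0, 1.181, -0.178], TCP at [0.267, -0.565, 0.223] pointing down, gripper open.
Joint ranges: [-3.08, 3.08], [-0.75, 2.2], [0.22, 2.44], [-1.43, 4.57], [0, 2.65], [-2.85, 2.85]. Speed limits (rad/s): [2.79, 2.79, 3.14, 3.14, 3.14, 3.14].

## Interface

Orientations are given as a unit quaternion [x, y, z, w].
In Python, from rig import status, viewer, robot gives the robot as it stands.
- The arm moves only by the tool arm_command, never from a script. Its arguments are lists of equal length, an entry for each row: "delta_rot": the turn, a rotation vector about the tool's x, y, z in degrees, a list of three; "delta_pos": the shift along the tool's x, y, z in m, a list of three; "gripper": the closure, from -1 (fully open) to 1 (shut). In form: {"delta_rot": [[rx, ry, rz], ...], "delta_pos": [[dx, dy, dz], ...], "gripper": [gripper, ...]}. A call has 1 to 12 rows; each row is the pose to reach, as a shift and turn from the pose commanded when the call began, along the tool's axes at that moment; what a row does not reach only later rows make up. A row lasts 1/12 s, in which the tool goes at most 41.7 mm and 7.16 degrees, less where a joint would pass 70% of its speed; a pose out of reach is approached as far as the arm can. A call with a gripper value outside its range is refused whole. The fingers move at their own pace and stop on an object; "grip_force" is the grip in N (left out, the last holds). Time passes only in rows, so rows that repeat a pose let the fingers close. It gives the time, the measured TCP pose, the force, the opening and the grip force at its end, in the units of the state.
- status.get_obs(): the state, without advancing time (a new reading comes with each control period).
- viewer.camera(name): name is "side" or "top" or "wrist"; returns a dict with "pixels" (420x560x3 uint8, blue, green, red), "fx", "fy", "cx", "cy" (pixels), "pose" (4x4, takes a point from camera to world coordinates); the wrist camera has in their place "mount" (4x4, takes a point from camera to tool coordinates, whose origin is the TCP and whose axes are the flange's). Camera axes: x right, y down, z forward; pixel columns grow to the right and rows downward; lengths in m; the calibration is good to about 2 mm. A picture is of the moment at which its call begins: read the wrist's pose just before it. There is no depth.
- robot.hand_in(): hands the job in; it is judged then, once.
The state is a dict: "time": time; "q": joint angles; "joint_velocities": joint speeds; "joint_torque": joint torques, N m; "position": TCP position; "tool_rot": TCP orientation; "ft_force": force on the tool from outside, world axes, zero at the start; "moment": the same for the moment, N m; "grip_width": finger opening in m; "grip_force": force on a finger pad.
Only numpy, scipy, OpenCV 4.12 (cv2) and the standard library are available. Lean on these libraries where they do the work, as an engineer would, in place of code of your own. Each camera call takes 0.05 s, during which the arm holds its last target. There are 200 camera calls.

## Working session

There is one attempt and no reset: what is moved stays moved. The work goes in short steps, Python scripts to look and compute and a tool call to move; the robot and the scene stay as the last step left them, time stands still between calls to the robot, and variables do not carry over. Pictures are saved under pics/ and viewed, at most 17 in all, crops included, and the job is handed in when it is done.

Besides the shell and the picture viewer there is one more tool, called as name(argument=value, ...) on one line, values as JSON. arm_command: Moves the arm, as the interface text tells. Its arguments: {"type":"object","properties":{"delta_rot":{"type":"array","items":{"type":"array","items":{"type":"number"}}},"delta_pos":{"type":"array","items":{"type":"array","items":{"type":"number"}}},"gripper":{"type":"array","items":{"type":"number"}},"grip_force":{"type":"number"}},"required":["delta_rot","delta_pos","gripper"]}

```bash
ls; mkdir -p pics; cat > h.py <<'E'
import numpy as np, cv2
from scipy.spatial.transform import Rotation as R
from rig import status, viewer, robot
def cam(n):
    o=status.get_obs(); c=viewer.camera(n)
    if n=="wrist":
        T=np.eye(4); T[:3,:3]=R.from_quat(o["tool_rot"]).as_matrix(); T[:3,3]=o["position"]
        c["pose"]=T@np.array(c["mount"])
    c["pose"]=np.array(c["pose"]); return c
def world(c,u,v,z):
    d=c["pose"][:3,:3]@np.array([(u-c["cx"])/c["fx"],(v-c["cy"])/c["fy"],1]); p=c["pose"][:3,3]
    return p+d*(z-p[2])/d[2]
def pix(c,P):
    q=c["pose"][:3,:3].T@(np.array(P)-c["pose"][:3,3]); return q[0]/q[2]*c["fx"]+c["cx"],q[1]/q[2]*c["fy"]+c["cy"]
def tool(P): # world point/ target -> delta in tool axes
    o=status.get_obs(); return R.from_quat(o["tool_rot"]).inv().apply(np.array(P)-o["position"])
E
python3 - <<'E'
from h import *
import pickle
o=status.get_obs(); print({k:np.round(v,3).tolist() for k,v in o.items()}); print(R.from_quat(o["tool_rot"]).as_matrix().round(3))
for n in["top","side","wrist"]:
    c=cam(n); cv2.imwrite(f"pics/{n}0.png",c["pixels"]); print(n,c["fx"],c["cx"],c["cy"],c["pose"].round(3).tolist()); pickle.dump(c,open(f"{n}0.pkl","wb"))
    if n=="wrist":print(np.array(c["mount"]).round(3).tolist())
E
```

```text
pics
{'time': 0.0, 'q': [-1.307, 0.528, 1.434, -0.0, 1.181, -0.178], 'joint_velocities': [0.001, 0.001, 0.0, 0.001, -0.0, 0.002], 'joint_torque': [-0.0, -44.005, -17.659, 0.064, 0.058, -0.0], 'position': [0.267, -0.564, 0.222], 'tool_rot': [0.976, 0.219, -0.0, -0.001], 'ft_force': [-0.907, 0.672, 0.224], 'moment': [-0.005, -0.033, 0.039], 'grip_force': 0.0, 'grip_width': 0.087}
[[ 0.904  0.428 -0.001]
 [ 0.428 -0.904  0.002]
 [ 0.    -0.002 -1.   ]]
top 447.7621711647514 277.38571678453957 213.74065835445703 [[0.004, -0.997, 0.083, 0.437], [-1.0, -0.003, 0.019, 0.018], [-0.019, -0.083, -0.996, 1.49], [0.0, 0.0, 0.0, 1.0]]
side 516.9736951992888 276.81474159310403 211.7658286392032 [[0.984, -0.078, 0.161, 0.344], [-0.178, -0.534, 0.827, -1.175], [0.022, -0.842, -0.539, 0.822], [0.0, 0.0, 0.0, 1.0]]
wrist 291.23787526003207 273.633064759047 214.74540891476184 [[0.429, -0.876, -0.223, 0.328], [-0.904, -0.416, -0.104, -0.536], [-0.002, 0.246, -0.969, 0.384], [0.0, 0.0, 0.0, 1.0]]
[[0.001, -0.969, -0.246, 0.067], [1.0, 0.001, 0.0, 0.0], [0.0, -0.246, 0.969, -0.163], [0.0, 0.0, 0.0, 1.0]]
```

View pics/top0.png

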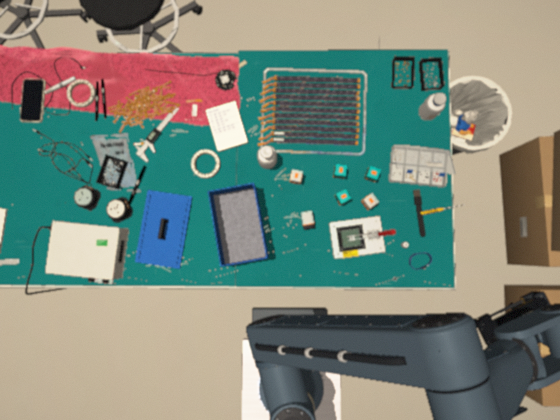

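View pics/side0.png

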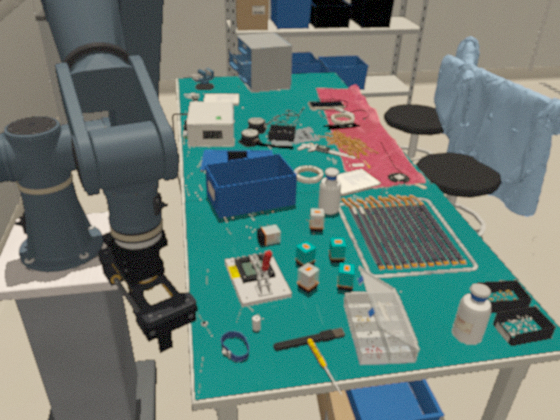

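Candidates:
- Cream/orange relays: top (297,176), (371,201) and the lying one at (307,219).
- Turquoise look-alikes: (341,171), (373,173) and (345,197), to be left alone.
- Tin at (239,225), lid at (164,229).

Next I check this in a close crop.

```bash
python3 - <<'E'
from h import *
import pickle
a=cv2.resize(cv2.imread("pics/top0.png")[150:270,195:395],None,fx=4,fy=4,interpolation=cv2.INTER_CUBIC)
b=cv2.resize(cv2.imread("pics/side0.png")[190:310,195:395],None,fx=4,fy=4,interpolation=cv2.INTER_CUBIC)
cv2.imwrite("pics/c1.png",a[:,:]);cv2.imwrite("pics/c2.png",b)
c=pickle.load(open("top0.pkl","rb"))
for n,u,v,z in[("rA",297,176,.056),("rB",371,201,.056),("lying",307,219,.036),("tin",239,225,.103),("lid",163,229,.04),("spacer",405,244,.03),("jig",357,237,.02),("bottle",267,155,.128),("tape",205,163,.015)]: print(n,world(c,u,v,z).round(3))
E
```

```text
rA [ 0.679 -0.017  0.056]
rB [ 0.599 -0.255  0.056]
lying [ 0.542 -0.05   0.036]
tin [0.517 0.164 0.103]
lid [0.507 0.418 0.04 ]
spacer [ 0.462 -0.367  0.03 ]
jig [ 0.484 -0.214  0.02 ]
bottle [0.733 0.077 0.128]
tape [0.73  0.289 0.015]
```

View pics/c1.png

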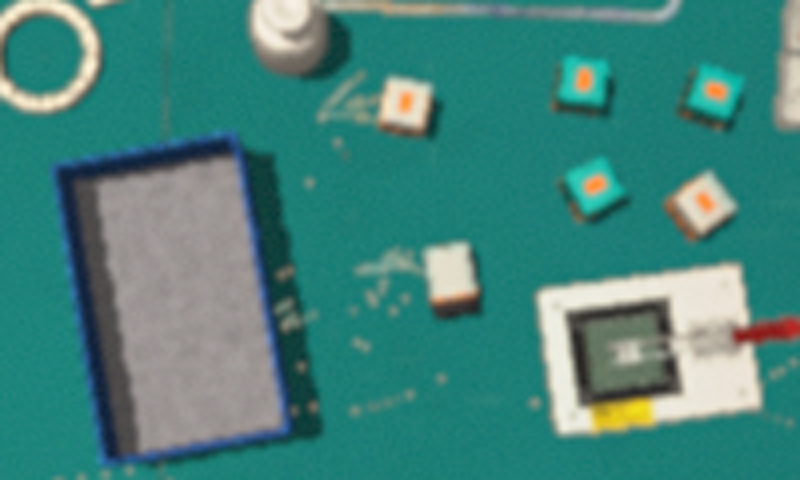

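View pics/c2.png

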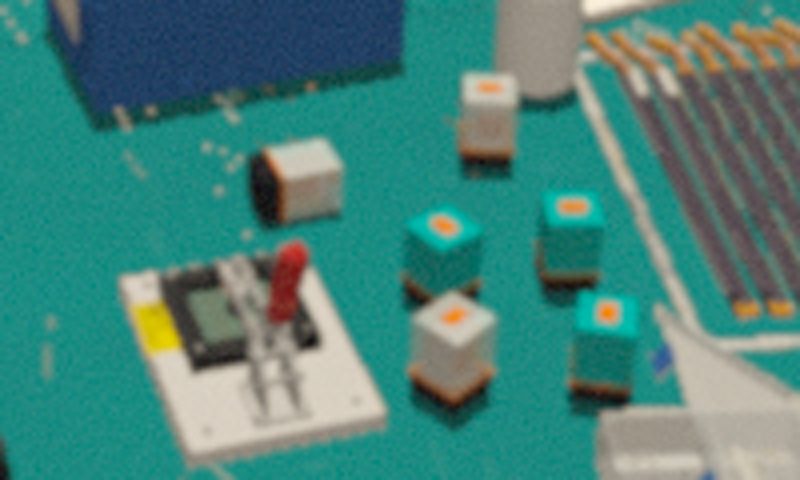

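The top crop shows two upright relays with white covers and orange marks, at crop (407,105) and (703,200). A third white relay lies at (452,275), its black base towards the robot. The three turquoise look-alikes are separate and stay put. So relays present are 1 fallen and 2 standing. I move above the fallen one first.

arm_command(delta_rot=[[0,0,20],[0,0,20],[0,0,20],[0,0,20],[0,0,20],[0,0,20],[0,0,20],[0,0,20],[0,0,20],[0,0,20],[0,0,20],[0,0,20]], delta_pos=[[0.467,-0.349,0.06],[0.467,-0.349,0.06],[0.467,-0.349,0.06],[0.467,-0.349,0.06],[0.467,-0.349,0.06],[0.467,-0.349,0.06],[0.467,-0.349,0.06],[0.467,-0.349,0.06],[0.467,-0.349,0.06],[0.467,-0.349,0.06],[0.467,-0.349,0.06],[0.467,-0.349,0.06]], gripper=[-1,-1,-1,-1,-1,-1,-1,-1,-1,-1,-1,-1], grip_force=15)

```text
time: 1.15
position: [0.5006, -0.1235, 0.1711]
tool_rot: [0.999, 0.046, -0.0, -0.0]
ft_force: [1.0, -0.2, 0.3]
grip_width: 0.0871
grip_force: 0.0
```

```bash
python3 - <<'E'
from h import *
print(tool([.54,-.05,.16]).round(3), R.from_quat(status.get_obs()["tool_rot"]).as_matrix().round(3).tolist())
E
```

```text
[ 0.046 -0.07   0.011] [[0.996, 0.092, -0.0], [0.092, -0.996, 0.0], [-0.0, -0.0, -1.0]]
```

arm_command(delta_rot=[[0,0,0],[0,0,0],[0,0,0],[0,0,0],[0,0,0],[0,0,0]], delta_pos=[[0.035,-0.053,0.01],[0.035,-0.053,0.01],[0.035,-0.053,0.01],[0.035,-0.053,0.01],[0.035,-0.053,0.01],[0.035,-0.053,0.01]], gripper=[-1,-1,-1,-1,-1,-1])

```text
time: 1.65
position: [0.5296, -0.0706, 0.1615]
tool_rot: [0.999, 0.046, -0.0, 0.0]
ft_force: [-0.2, -0.2, -1.0]
grip_width: 0.087
grip_force: 0.0
```

```bash
python3 - <<'E'
from h import *
import pickle
print(tool([.54,-.05,.16]).round(3))
c=cam("wrist"); pickle.dump(c,open("w1.pkl","wb")); cv2.imwrite("pics/w1.png",c["pixels"])
E
```

```text
[ 0.012 -0.02   0.001]
```

View pics/w1.png

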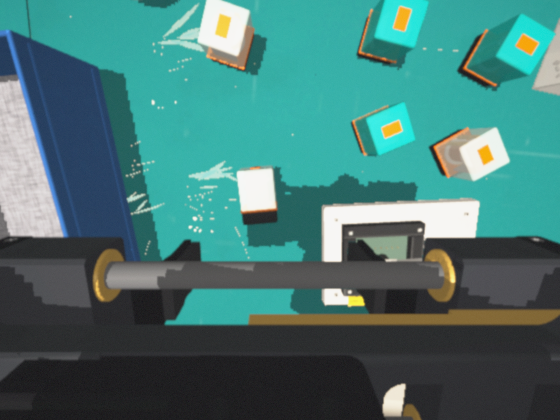

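Wrist view: the fallen relay is at (258,195), its white cover spans (238,171)-(269,167) at the far end, and its black base ends at (244,223)-(277,220). Standing relays are at (225,25) and (485,155). The tin rim is at the left.

```bash
python3 - <<'E'
from h import *
import pickle
c=pickle.load(open("w1.pkl","rb"))
P=[world(c,u,v,.036)[:2] for u,v in[(238,170),(269,167),(277,220),(244,223)]]
print(np.round(P,3), [round(float(np.linalg.norm(P[i]-P[i-3])),3) for i in range(4)])
f=(P[0]+P[1])/2;b=(P[2]+P[3])/2;print("far",f,"base",b,"yaw",np.degrees(np.arctan2(*(f-b)[::-1])), np.degrees(np.arctan2(*(P[0]-P[3])[::-1])))
print("rA",world(c,224,26,.056),"rB",world(c,486,154,.056), "turq",world(c,392,128,.056),world(c,402,18,.056),world(c,526,44,.056))
h=R.from_quat(status.get_obs()["tool_rot"]).as_euler("ZYX",degrees=True);print(h)
E
```

```text
[[ 0.565 -0.032]
 [ 0.571 -0.062]
 [ 0.518 -0.075]
 [ 0.512 -0.042]] [0.031, 0.054, 0.034, 0.054]
far [ 0.56811682 -0.04745562] base [ 0.5149321  -0.05866753] yaw 11.9042637031547 10.076456424255575
rA [ 0.68284644 -0.01604837  0.056     ] rB [ 0.60233405 -0.2565926   0.056     ] turq [ 0.6167241  -0.16782512  0.056     ] [ 0.70187599 -0.15948952  0.056     ] [ 0.69265072 -0.26537338  0.056     ]
[5.19894612e+00 8.15710782e-04 1.79984805e+02]
```

```bash
cat >> h.py <<'E'
def goal(P,yaw,tilt=0):
    "tool x at yaw (deg), tilted by tilt about tool y (+ = points forward); prints delta_pos, delta_rot"
    o=status.get_obs(); T=R.from_quat(o["tool_rot"])
    G=R.from_euler("z",yaw,degrees=True)*R.from_euler("x",180,degrees=True)*R.from_euler("y",tilt,degrees=True)
    print("dpos",tool(P).round(4),"drot",np.degrees((T.inv()*G).as_rotvec()).round(1),"f",np.round(o["ft_force"],1))
E
python3 - <<'E'
from h import *
goal([.592,-.044,.096],10.5,-30)
E
```

```text
dpos [ 0.0645 -0.021   0.0655] drot [ -1.4 -30.   -5.2] f [-0.6  1.5 -0.4]
```

arm_command(delta_rot=[[-1.4,-30,-5.2],[-1.4,-30,-5.2],[-1.4,-30,-5.2],[-1.4,-30,-5.2],[-1.4,-30,-5.2],[-1.4,-30,-5.2],[-1.4,-30,-5.2],[-1.4,-30,-5.2]], delta_pos=[[0.0645,-0.021,0.0655],[0.0645,-0.021,0.0655],[0.0645,-0.021,0.0655],[0.0645,-0.021,0.0655],[0.0645,-0.021,0.0655],[0.0645,-0.021,0.0655],[0.0645,-0.021,0.0655],[0.0645,-0.021,0.0655]], gripper=[-1,-1,-1,-1,-1,-1,-1,-1])

```text
time: 2.37
position: [0.5916, -0.0436, 0.0964]
tool_rot: [0.962, 0.089, -0.258, 0.024]
ft_force: [-0.1, -0.8, 0.2]
grip_width: 0.0872
grip_force: 0.0
```

```bash
python3 - <<'E'
from h import *
goal([.541,-.0535,.0095],10.5,-30)
E
```

```text
dpos [-0.0013  0.0005  0.1011] drot [ 0. -0.  0.] f [-0.1 -0.8  0.2]
```

arm_command(delta_rot=[[0,0,0],[0,0,0],[0,0,0],[0,0,0],[0,0,0],[0,0,0],[0,0,0],[0,0,0],[0,0,0],[0,0,0],[0,0,0],[0,0,0]], delta_pos=[[0,0,0.03],[0,0,0.06],[-0.001,0,0.085],[-0.001,0,0.1],[-0.001,0,0.1],[-0.001,0,0.1],[-0.001,0,0.1],[-0.001,0,0.1],[-0.001,0,0.1],[-0.001,0,0.1],[-0.001,0,0.1],[-0.001,0,0.1]], gripper=[-1,-1,-1,-1,-1,0.9,0.9,0.9,0.9,0.9,0.9,0.9], grip_force=20)

```text
time: 3.37
position: [0.5426, -0.0519, 0.01]
tool_rot: [0.962, 0.09, -0.258, 0.024]
ft_force: [0.2, -0.3, -0.3]
grip_width: 0.0481
grip_force: 0.0
```

```bash
python3 - <<'E'
from h import *
o=status.get_obs();print(o["position"],o["grip_width"],o["grip_force"],o["ft_force"])
E
```

```text
[ 0.54259932 -0.05189239  0.01000865] 0.04813545422738358 0.0 [ 0.23093147 -0.29884257 -0.30653682]
```

Continue closing, then lift 100 mm straight up (tool axes: x −0.05, z −0.0866).

arm_command(delta_rot=[[0,0,0],[0,0,0],[0,0,0],[0,0,0],[0,0,0],[0,0,0],[0,0,0],[0,0,0],[0,0,0],[0,0,0],[0,0,0],[0,0,0]], delta_pos=[[0,0,0],[0,0,0],[0,0,0],[0,0,0],[0,0,0],[0,0,0],[-0.01,0,-0.0173],[-0.02,0,-0.0346],[-0.03,0,-0.052],[-0.04,0,-0.07],[-0.05,0,-0.0866],[-0.05,0,-0.0866]], gripper=[0.9,0.9,0.9,0.9,0.9,0.9,0.9,0.9,0.9,0.9,0.9,0.9])

```text
time: 4.37
position: [0.5444, -0.0524, 0.1129]
tool_rot: [0.963, 0.089, -0.255, 0.025]
ft_force: [0.0, -0.5, -0.9]
grip_width: 0.0359
grip_force: 20.0
```

```bash
python3 - <<'E'
from h import *
o=status.get_obs();print(o["position"],o["grip_width"],o["grip_force"],o["ft_force"])
goal([.60,-.055,.14],10.5,60)
E
```

```text
[ 0.54440732 -0.05238505  0.11294947] 0.03589993134363646 19.990031118504703 [ 0.02319394 -0.53364847 -0.91680038]
dpos [ 0.0337  0.0129 -0.0503] drot [ 0.1 89.7  0.2] f [ 0.  -0.5 -0.9]
```

arm_command(delta_rot=[[0,7,0],[0,14,0],[0,21,0],[0,28,0],[0,35,0],[0,42,0],[0,49,0],[0,56,0],[0,63,0],[0,70,0],[0,77,0],[0,84,0]], delta_pos=[[0.003,0.001,-0.004],[0.006,0.002,-0.008],[0.009,0.003,-0.012],[0.012,0.004,-0.016],[0.015,0.005,-0.02],[0.018,0.006,-0.024],[0.02,0.008,-0.03],[0.022,0.009,-0.035],[0.025,0.01,-0.04],[0.028,0.011,-0.044],[0.031,0.012,-0.047],[0.034,0.013,-0.05]], gripper=[0.9,0.9,0.9,0.9,0.9,0.9,0.9,0.9,0.9,0.9,0.9,0.9])

```text
time: 5.37
position: [0.5907, -0.0457, 0.1318]
tool_rot: [0.954, 0.096, 0.279, -0.048]
ft_force: [-0.3, 1.2, -0.4]
grip_width: 0.0358
grip_force: 20.0
```

```bash
python3 - <<'E'
from h import *
goal([.60,-.055,.14],10.5,60)
E
```

```text
dpos [ 0.0106  0.0107 -0.0034] drot [-2.7 27.2 -0.4] f [-0.3  1.2 -0.4]
```

arm_command(delta_rot=[[-1,7,0],[-2,14,0],[-2.7,21,0],[-2.7,27.2,0],[-2.7,27.2,0],[-2.7,27.2,0],[-2.7,27.2,0],[-2.7,27.2,0]], delta_pos=[[0.005,0.005,-0.002],[0.01,0.01,-0.003],[0.01,0.01,-0.003],[0.01,0.01,-0.003],[0.01,0.01,-0.003],[0.01,0.01,-0.003],[0.01,0.01,-0.003],[0.01,0.01,-0.003]], gripper=[0.9,0.9,0.9,0.9,0.9,0.9,0.9,0.9])

```text
time: 6.03
position: [0.5971, -0.054, 0.1341]
tool_rot: [0.866, 0.073, 0.493, -0.049]
ft_force: [-0.8, 1.3, -2.1]
grip_width: 0.0354
grip_force: 20.0
```

```bash
python3 - <<'E'
from h import *
goal([.60,-.055,.10],10.5,60)
o=status.get_obs();print(np.round(o["q"],2))
c=cam("side");b=cv2.resize(c["pixels"][150:300,195:395],None,fx=4,fy=4,interpolation=cv2.INTER_CUBIC)
cv2.imwrite("pics/s1.png",b)
E
```

```text
dpos [-0.028   0.002   0.0197] drot [-0.   0.6 -0.9] f [-0.8  1.3 -2.1]
[-0.61  0.79  2.27  2.31  0.98 -1.48]
```

View pics/s1.png

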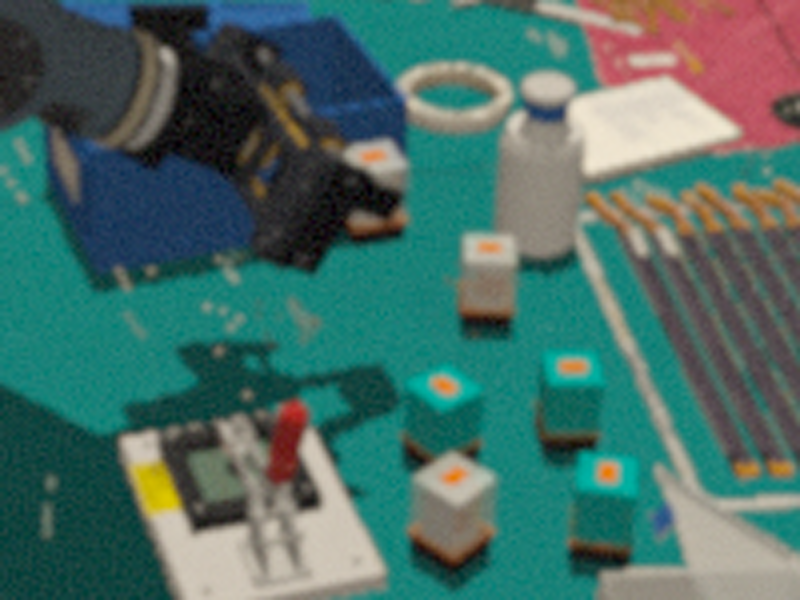

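The relay hangs upright in the fingers at crop (377,185). The other objects are untouched, so I lower it.

arm_command(delta_rot=[[0,0.6,-0.9],[0,0.6,-0.9],[0,0.6,-0.9],[0,0.6,-0.9],[0,0.6,-0.9],[0,0.6,-0.9],[0,0.6,-0.9],[0,0.6,-0.9]], delta_pos=[[-0.016,0,0.009],[-0.032,0,0.018],[-0.048,0,0.027],[-0.064,0,0.036],[-0.078,0,0.045],[-0.085,0,0.049],[-0.085,0,0.049],[-0.085,0,0.049]], gripper=[0.9,0.9,0.9,0.9,0.9,0.9,0.9,0.9])

```text
time: 6.75
position: [0.6007, -0.0534, 0.0426]
tool_rot: [0.859, 0.083, 0.503, -0.044]
ft_force: [0.0, -0.1, -0.8]
grip_width: 0.0358
grip_force: 20.0
```

```bash
python3 - <<'E'
from h import *
goal([.60,-.055,.03],10.5,60); print(status.get_obs()["position"],tool(status.get_obs()["position"]+[0,0,-.01]))
E
```

```text
dpos [-0.0115  0.0013  0.0054] drot [-0.  -0.6  0.5] f [ 0.  -0.1 -0.8]
[ 0.6006581  -0.05342859  0.04262228] [-8.71305019e-03 -7.82114252e-05  4.90679523e-03]
```

arm_command(delta_rot=[[0,0,0],[0,0,0],[0,0,0],[0,0,0],[0,0,0],[0,0,0],[0,0,0],[0,0,0]], delta_pos=[[-0.002,0,0.001],[-0.004,0,0.002],[-0.006,0,0.003],[-0.008,0,0.0045],[-0.0095,0,0.0055],[-0.0095,0,0.0055],[-0.0095,0,0.0055],[-0.0095,0,0.0055]], gripper=[0.9,0.9,0.9,0.9,0.9,0.9,0.9,0.9])

```text
time: 7.42
position: [0.6003, -0.0539, 0.0311]
tool_rot: [0.859, 0.083, 0.503, -0.044]
ft_force: [0.7, 0.2, -0.3]
grip_width: 0.036
grip_force: 20.0
```

arm_command(delta_rot=[[0,0,0],[0,0,0],[0,0,0]], delta_pos=[[-0.002,0,0.001],[-0.002,0,0.001],[-0.002,0,0.001]], gripper=[0.9,0.9,0.9])

```text
time: 7.67
position: [0.6008, -0.0541, 0.0307]
tool_rot: [0.858, 0.082, 0.505, -0.043]
ft_force: [-1.7, -0.8, 5.3]
grip_width: 0.0358
grip_force: 20.0
```

Contact felt at 5 N. I let go and back off along the tool axis.

arm_command(delta_rot=[[0,0,0],[0,0,0],[0,0,0],[0,0,0],[0,0,0],[0,0,0],[0,0,0],[0,0,0],[0,0,0],[0,0,0],[0,0,0],[0,0,0]], delta_pos=[[0.001,0,0],[0.001,0,0],[0.001,0,0],[0.001,0,0],[0.001,0,0],[0.001,0,0],[0.001,0,0],[0.001,0,0],[0.001,0,-0.015],[0.001,0,-0.03],[0.001,0,-0.05],[0.001,0,-0.075]], gripper=[-0.3,-0.3,-0.6,-0.6,-1,-1,-1,-1,-1,-1,-1,-1])

```text
time: 8.67
position: [0.5365, -0.0653, 0.0669]
tool_rot: [0.859, 0.084, 0.503, -0.043]
ft_force: [-1.2, -0.8, -0.5]
grip_width: 0.0866
grip_force: 0.0
```

```bash
python3 - <<'E'
from h import *
goal([.56,-.10,.20],0,0); print(np.round(status.get_obs()["q"],2))
E
```

```text
dpos [ 0.1237  0.0399 -0.0506] drot [ -5.2 -60.5  10.1] f [-1.2 -0.8 -0.5]
[-0.78  1.1   2.41  2.31  1.29 -1.9 ]
```

arm_command(delta_rot=[[0,0,0],[0,0,0],[0,0,0],[-1,-7,1],[-1,-14,2],[-2,-21,3],[-2,-28,4],[-3,-35,6],[-4,-42,8],[-4,-49,9],[-5,-56,10],[-5,-60,10]], delta_pos=[[0.03,0,-0.017],[0.06,0,-0.035],[0.09,0,-0.052],[0.11,0.01,-0.06],[0.12,0.02,-0.065],[0.13,0.03,-0.07],[0.14,0.04,-0.07],[0.15,0.04,-0.07],[0.158,0.04,-0.071],[0.158,0.04,-0.071],[0.158,0.04,-0.071],[0.158,0.04,-0.071]], gripper=[-1,-1,-1,-1,-1,-1,-1,-1,-1,-1,-1,-1])

```text
time: 9.67
position: [0.5576, -0.0917, 0.2345]
tool_rot: [0.948, 0.07, 0.302, -0.076]
ft_force: [0.0, 1.1, 0.0]
grip_width: 0.0871
grip_force: 0.0
```

```bash
python3 - <<'E'
from h import *
goal([.56,-.10,.24],0,0); print(np.round(status.get_obs()["q"],2))
E
```

```text
dpos [ 0.0044  0.008  -0.0046] drot [ -8.9 -35.3   8.1] f [0.  1.1 0. ]
[-0.64  0.33  1.99  0.94  0.65  0.06]
```

arm_command(delta_rot=[[-2,-7,2],[-4,-14,4],[-5,-21,5],[-7,-28,7],[-8.9,-35.3,8.1],[-8.9,-35.3,8.1],[-8.9,-35.3,8.1],[-8.9,-35.3,8.1],[-8.9,-35.3,8.1],[-8.9,-35.3,8.1]], delta_pos=[[0.004,0.008,-0.005],[0.004,0.008,-0.005],[0.004,0.008,-0.005],[0.004,0.008,-0.005],[0.004,0.008,-0.005],[0.004,0.008,-0.005],[0.004,0.008,-0.005],[0.004,0.008,-0.005],[0.004,0.008,-0.005],[0.004,0.008,-0.005]], gripper=[-1,-1,-1,-1,-1,-1,-1,-1,-1,-1])

```text
time: 10.5
position: [0.5584, -0.0995, 0.2387]
tool_rot: [1.0, 0.001, 0.0, -0.001]
ft_force: [-0.3, 1.1, 0.3]
grip_width: 0.0871
grip_force: 0.0
```

```bash
python3 - <<'E'
from h import *
import pickle
goal([.56,-.10,.24],0,0); print(np.round(status.get_obs()["q"],2))
c=cam("wrist"); pickle.dump(c,open("w2.pkl","wb")); cv2.imwrite("pics/w2.png",c["pixels"])
E
```

```text
dpos [ 0.0016  0.0005 -0.0013] drot [-0.1 -0.1  0.1] f [-0.3  1.1  0.3]
[-0.37  0.43  1.56  0.    1.15  1.19]
```

View pics/w2.png

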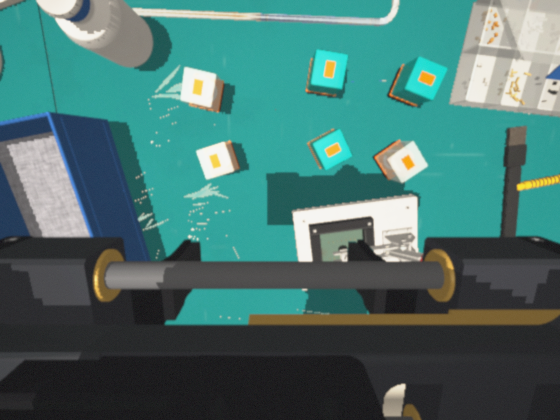

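Relay 1 stands upright at (216,160). The other two relays are at (199,88) and (405,161), and the turquoise ones have not moved. I use the orange marks to find centres and yaws.

```bash
cat >> h.py <<'E'
def marks(c,z=.056):
    hsv=cv2.cvtColor(c["pixels"],cv2.COLOR_BGR2HSV); m=cv2.inRange(hsv,(8,150,170),(24,255,255))
    n,l,s,_=cv2.connectedComponentsWithStats(m)
    for i in range(1,n):
        if 25<s[i,4]<600:
            pts=np.argwhere(l==i)[:,::-1].astype(np.float32)
            W=np.array([world(c,u,v,z)[:2] for u,v in pts]); r=cv2.minAreaRect((W*1e4).astype(np.float32))
            b=cv2.boxPoints(r)/1e4; e=max((b[1]-b[0],b[2]-b[1]),key=np.linalg.norm)
            print("px",pts.mean(0).round(),"w",W.mean(0).round(4),"size",np.round(np.array(r[1])/10,1),"yaw90",round(np.degrees(np.arctan2(e[1],e[0]))%90,1))
E
python3 - <<'E'
from h import *
import pickle
c=pickle.load(open("w2.pkl","rb")); marks(c)
print(world(c,53,115,.103),world(c,137,245,.103),world(c,145,118,.0))
E
```

```text
px [329.  69.] w [ 0.7013 -0.1592] size [ 8.1 14.4] yaw90 82.3
px [426.  78.] w [ 0.6925 -0.2656] size [14.6  8.7] yaw90 70.8
px [197.  87.] w [ 0.6829 -0.0149] size [ 7.2 12.9] yaw90 78.0
px [382. 157.] w [ 0.6074 -0.2258] size [18. 37.] yaw90 75.5
px [332. 150.] w [ 0.6159 -0.1672] size [ 7.8 13.9] yaw90 26.8
px [215. 161.] w [ 0.6026 -0.0302] size [12.6  7.1] yaw90 16.4
px [408. 162.] w [ 0.6018 -0.2558] size [13.9  8.3] yaw90 35.8
px [541. 181.] w [ 0.5798 -0.4168] size [ 9.3 48.7] yaw90 12.1
px [448. 262.] w [ 0.4768 -0.3216] size [24.8  5.8] yaw90 25.9
px [ 97. 290.] w [0.4345 0.1319] size [21.8  5.8] yaw90 6.6
[0.64907467 0.1159696  0.103     ] [0.51509871 0.04902264 0.103     ] [0.65394241 0.07012795 0.        ]
```

```bash
python3 - <<'E'
from h import *
goal([.6026,-.030,.11],16.4,0)
E
```

```text
dpos [ 0.0443 -0.0695  0.129 ] drot [ -0.1  -0.1 -16.3] f [-0.6 -1.  -0.3]
```

arm_command(delta_rot=[[0,0,-16.3],[0,0,-16.3],[0,0,-16.3],[0,0,-16.3],[0,0,-16.3],[0,0,-16.3],[0,0,-16.3],[0,0,-16.3]], delta_pos=[[0.044,-0.0695,0.129],[0.044,-0.0695,0.129],[0.044,-0.0695,0.129],[0.044,-0.0695,0.129],[0.044,-0.0695,0.129],[0.044,-0.0695,0.129],[0.044,-0.0695,0.129],[0.044,-0.0695,0.129]], gripper=[-1,-1,-1,-1,-1,-1,-1,-1])

```text
time: 11.22
position: [0.6049, -0.0318, 0.1128]
tool_rot: [0.99, 0.142, 0.003, 0.001]
ft_force: [0.0, -0.7, 0.1]
grip_width: 0.0869
grip_force: 0.0
```

```bash
python3 - <<'E'
from h import *
c=cam("wrist"); cv2.imwrite("pics/w3.png",c["pixels"]); marks(c)
goal([.6026,-.030,.024],16.4,0)
E
```

```text
px [554.  55.] w [ 0.7782 -0.1814] size [ 8.7 10.7] yaw90 86.1
px [424. 147.] w [ 0.6963 -0.121 ] size [ 4.1 30.7] yaw90 87.8
px [475. 155.] w [ 0.7014 -0.1596] size [ 9.2 15. ] yaw90 82.1
px [532. 196.] w [ 0.6856 -0.2153] size [42.6 21.9] yaw90 25.0
px [279. 198.] w [ 0.6297 -0.0291] size [ 0.8 19.2] yaw90 13.9
px [271. 231.] w [ 0.6026 -0.0307] size [13.2  7.9] yaw90 16.3
px [447. 274.] w [ 0.608  -0.1798] size [43.4  9.5] yaw90 27.8
px [ 98. 293.] w [0.51   0.0922] size [11.5  4.6] yaw90 30.9
dpos [-0.0023 -0.0026  0.0889] drot [ 0.1 -0.3 -0.1] f [ 0.5 -0.2  0.1]
```

Position confirmed, so I go down and grip.

arm_command(delta_rot=[[0,0,0],[0,0,0],[0,0,0],[0,0,0],[0,0,0],[0,0,0],[0,0,0],[0,0,0],[0,0,0],[0,0,0],[0,0,0],[0,0,0]], delta_pos=[[-0.001,-0.001,0.025],[-0.001,-0.001,0.05],[-0.001,-0.001,0.07],[-0.001,-0.001,0.088],[-0.001,-0.001,0.088],[-0.001,-0.001,0.088],[-0.001,-0.001,0.088],[-0.001,-0.001,0.088],[-0.001,-0.001,0.088],[-0.001,-0.001,0.088],[-0.001,-0.001,0.088],[-0.001,-0.001,0.088]], gripper=[-1,-1,-1,-1,-1,0.9,0.9,0.9,0.9,0.9,0.9,0.9])

```text
time: 12.27
position: [0.6034, -0.0296, 0.0232]
tool_rot: [0.99, 0.143, 0.002, 0.0]
ft_force: [0.5, -0.1, 0.0]
grip_width: 0.0481
grip_force: 0.0
```

arm_command(delta_rot=[[0,0,0],[0,0,0],[0,0,0],[0,0,0],[0,0,0],[0,0,0],[0,0,0],[0,0,0],[0,0,0],[0,0,0],[0,0,0],[0,0,0]], delta_pos=[[0,0,0],[0,0,0],[0,0,0],[0,0,0],[0,0,-0.02],[0,0,-0.05],[0,0,-0.09],[0,0,-0.13],[0,0,-0.17],[0,0,-0.2],[0,0,-0.2],[0,0,-0.2]], gripper=[0.9,0.9,0.9,0.9,0.9,0.9,0.9,0.9,0.9,0.9,0.9,0.9])

```text
time: 13.27
position: [0.6037, -0.03, 0.2248]
tool_rot: [0.99, 0.143, 0.003, 0.001]
ft_force: [0.3, -0.4, -1.3]
grip_width: 0.0356
grip_force: 20.0
```

```bash
python3 - <<'E'
from h import *
import pickle
o=status.get_obs();print(o["position"],o["grip_width"],o["grip_force"])
# tin rim outline from top cam
c=pickle.load(open("top0.pkl","rb")); hsv=cv2.cvtColor(c["pixels"],cv2.COLOR_BGR2HSV)
m=cv2.inRange(hsv,(104,120,40),(130,255,255))
n,l,s,_=cv2.connectedComponentsWithStats(m)
for i in range(1,n):
    if s[i,4]>150:
        pts=np.argwhere(l==i)[:,::-1]; z=.103 if s[i,0]>195 else .01
        W=np.array([world(c,u,v,z)[:2] for u,v in pts]); r=cv2.minAreaRect((W*1e4).astype(np.float32))
        print(s[i],np.round(np.array(r[0])/1e4,4),np.round(np.array(r[1])/10,1),r[2])
b=cv2.resize(c["pixels"][170:280,125:285],None,fx=5,fy=5,interpolation=cv2.INTER_CUBIC); cv2.imwrite("pics/t2.png",b)
E
```

```text
[ 0.60374388 -0.02996259  0.22481432] 0.035629273541118986 19.970939978957176
[209 184  59  82 596] [0.5189 0.1673] [237.8 149.1] 10.520565032958984
[ 136  191   56   77 3131] [0.5097 0.4252] [150.2 240. ] 81.49514770507812
```

View pics/t2.png

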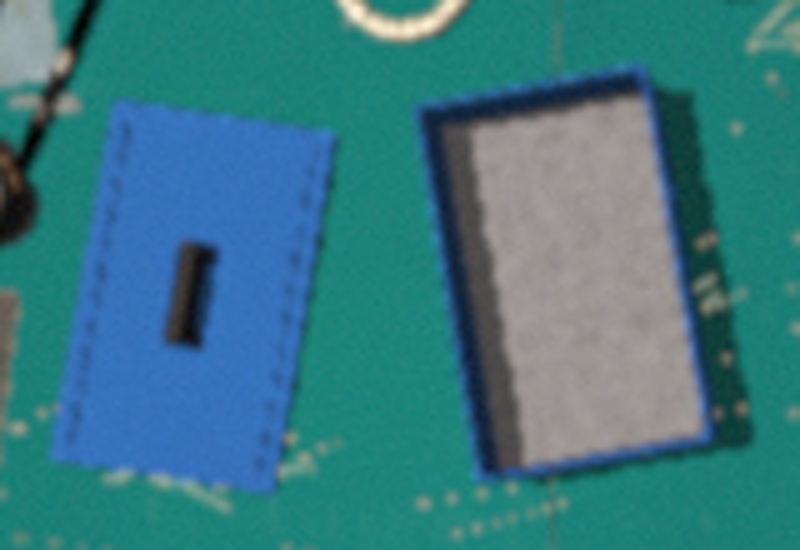

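Relay 1 is held. The crop shows the lid bar at (190,295) and the tin rim corners at (418,108), (650,68), (713,438) and (483,480).

```bash
python3 - <<'E'
from h import *
import pickle
c=pickle.load(open("top0.pkl","rb"))
P=np.array([world(c,125+u/5,170+v/5,.103)[:2] for u,v in[(418,108),(650,68),(713,438),(483,480)]])
ctr=P.mean(0); print(P.round(3),ctr); y=[np.degrees(np.arctan2(*(a-b)[::-1])) for a,b in[(P[0],P[3]),(P[1],P[2])]]; print(y,np.linalg.norm(P[0]-P[3]),np.linalg.norm(P[0]-P[1]))
Y=9.; a=np.array([np.cos(np.radians(Y)),np.sin(np.radians(Y))])
for k in(-.06,0,.06): print(k,(ctr+k*a).round(4))
goal([*(ctr+.06*a),.22],Y)
E
```

```text
[[0.622 0.26 ]
 [0.647 0.115]
 [0.417 0.074]
 [0.391 0.216]] [0.51917568 0.16642264]
[np.float64(10.823654009838517), np.float64(10.064641227688714)] 0.23540668034979412 0.147407286300288
-0.06 [0.4599 0.157 ]
0 [0.5192 0.1664]
0.06 [0.5784 0.1758]
dpos [ 0.0338 -0.2046  0.0045] drot [ 0.1 -0.4  7.4] f [ 0.3 -0.4 -1.3]
```

arm_command(delta_rot=[[0,0,6],[0,0,6],[0,0,6],[0,0,6],[0,0,6],[0,0,6],[0,0,6],[0,0,6],[0,0,6]], delta_pos=[[0.006,-0.035,0],[0.012,-0.07,0],[0.018,-0.105,0],[0.024,-0.14,0],[0.03,-0.175,0],[0.034,-0.206,0.003],[0.034,-0.206,0.003],[0.034,-0.206,0.003],[0.034,-0.206,0.003]], gripper=[0.9,0.9,0.9,0.9,0.9,0.9,0.9,0.9,0.9])

```text
time: 14.02
position: [0.5761, 0.1771, 0.2178]
tool_rot: [0.996, 0.091, -0.001, 0.0]
ft_force: [0.5, -0.3, -0.9]
grip_width: 0.0357
grip_force: 20.0
```

```bash
python3 - <<'E'
from h import *
import pickle
goal([.578,.177,.16],10.4)
c=cam("wrist"); pickle.dump(c,open("w4.pkl","wb")); cv2.imwrite("pics/w4.png",c["pixels"])
E
```

```text
dpos [0.0019 0.0005 0.0578] drot [0.  0.1 0. ] f [ 0.5 -0.3 -0.9]
```

View pics/w4.png

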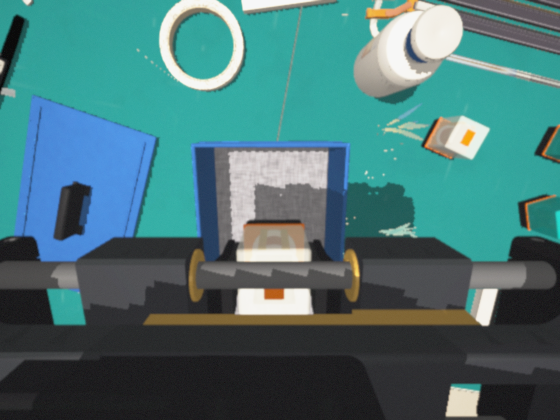

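The held relay is over the tin. The tin's far rim corners are at (193,143) and (349,142), and the tin is aligned with the tool.

```bash
python3 - <<'E'
from h import *
import pickle
c=pickle.load(open("w4.pkl","rb"))
A=world(c,193,143,.103)[:2];B=world(c,349,142,.103)[:2];print(A,B,np.linalg.norm(A-B),np.degrees(np.arctan2(*(A-B)[::-1]))-90)
a=np.array([np.cos(np.radians(10.4)),np.sin(np.radians(10.4))]); print("ctr",(A+B)/2-.12*a)
E
```

```text
[0.62616027 0.26201162] [0.65329783 0.12033938] 0.14424794864716067 10.843751420648701
ctr [0.52170048 0.1695132 ]
```

arm_command(delta_rot=[[0,0,0],[0,0,0],[0,0,0],[0,0,0],[0,0,0],[0,0,0],[0,0,0],[0,0,0],[0,0,0],[0,0,0]], delta_pos=[[0.003,-0.001,0],[0.003,-0.001,0.02],[0.003,-0.001,0.045],[0.003,-0.001,0.07],[0.003,-0.001,0.095],[0.003,-0.001,0.115],[0.003,-0.001,0.13],[0.003,-0.001,0.14],[0.003,-0.001,0.147],[0.003,-0.001,0.15]], gripper=[0.9,0.9,0.9,0.9,0.9,0.9,0.9,0.9,0.9,0.9])

```text
time: 14.9
position: [0.5805, 0.1783, 0.0689]
tool_rot: [0.996, 0.09, 0.001, -0.0]
ft_force: [-0.3, -0.4, -1.1]
grip_width: 0.0359
grip_force: 20.0
```

arm_command(delta_rot=[[0,0,0],[0,0,0],[0,0,0],[0,0,0]], delta_pos=[[0,0,0.001],[0,0,0.002],[0,0,0.003],[0,0,0.003]], gripper=[0.9,0.9,0.9,0.9])

```text
time: 15.23
position: [0.5809, 0.1792, 0.0675]
tool_rot: [0.996, 0.091, 0.002, -0.0]
ft_force: [-0.5, 1.5, -1.9]
grip_width: 0.0358
grip_force: 20.0
```

arm_command(delta_rot=[[0,0,0],[0,0,0],[0,0,0],[0,0,0],[0,0,0]], delta_pos=[[0,0,0.002],[0,0,0.003],[0,0,0.005],[0,0,0.006],[0,0,0.006]], gripper=[0.9,0.9,0.9,0.9,0.9])

```text
time: 15.65
position: [0.5802, 0.1791, 0.0605]
tool_rot: [0.996, 0.091, 0.001, -0.0]
ft_force: [0.6, -0.1, -0.3]
grip_width: 0.0356
grip_force: 20.0
```

arm_command(delta_rot=[[0,0,0],[0,0,0],[0,0,0],[0,0,0]], delta_pos=[[0,0,0.001],[0,0,0.002],[0,0,0.003],[0,0,0.003]], gripper=[0.9,0.9,0.9,0.9])

```text
time: 15.98
position: [0.5803, 0.179, 0.0575]
tool_rot: [0.996, 0.091, 0.001, -0.0]
ft_force: [0.5, -0.5, -1.6]
grip_width: 0.0354
grip_force: 20.0
```

arm_command(delta_rot=[[0,0,0],[0,0,0],[0,0,0],[0,0,0]], delta_pos=[[0,0,0.001],[0,0,0.002],[0,0,0.003],[0,0,0.003]], gripper=[0.9,0.9,0.9,0.9])

```text
time: 16.32
position: [0.5803, 0.179, 0.0546]
tool_rot: [0.996, 0.091, 0.001, -0.0]
ft_force: [-0.5, -0.2, -1.8]
grip_width: 0.0357
grip_force: 20.0
```

arm_command(delta_rot=[[0,0,0],[0,0,0],[0,0,0],[0,0,0]], delta_pos=[[0,0,0.001],[0,0,0.002],[0,0,0.003],[0,0,0.003]], gripper=[0.9,0.9,0.9,0.9])

```text
time: 16.65
position: [0.5803, 0.179, 0.0516]
tool_rot: [0.996, 0.09, 0.001, -0.0]
ft_force: [-0.3, 0.8, -0.8]
grip_width: 0.0358
grip_force: 20.0
```

arm_command(delta_rot=[[0,0,0],[0,0,0],[0,0,0],[0,0,0]], delta_pos=[[0,0,0.001],[0,0,0.002],[0,0,0.003],[0,0,0.003]], gripper=[0.9,0.9,0.9,0.9])

```text
time: 16.98
position: [0.5803, 0.1791, 0.0486]
tool_rot: [0.996, 0.091, 0.001, -0.0]
ft_force: [-0.0, -0.0, -0.7]
grip_width: 0.0357
grip_force: 20.0
```

arm_command(delta_rot=[[0,0,0],[0,0,0],[0,0,0],[0,0,0]], delta_pos=[[0,0,0.001],[0,0,0.002],[0,0,0.003],[0,0,0.003]], gripper=[0.9,0.9,0.9,0.9])

```text
time: 17.32
position: [0.5803, 0.179, 0.0456]
tool_rot: [0.996, 0.09, 0.001, -0.0]
ft_force: [0.6, 0.0, -1.4]
grip_width: 0.0359
grip_force: 20.0
```

arm_command(delta_rot=[[0,0,0],[0,0,0],[0,0,0]], delta_pos=[[0,0,0.001],[0,0,0.002],[0,0,0.002]], gripper=[0.9,0.9,0.9])

```text
time: 17.57
position: [0.5806, 0.1791, 0.0438]
tool_rot: [0.996, 0.09, 0.001, -0.0]
ft_force: [-0.2, -0.9, 0.5]
grip_width: 0.0359
grip_force: 20.0
```

arm_command(delta_rot=[[0,0,0],[0,0,0],[0,0,0]], delta_pos=[[0,0,0.001],[0,0,0.002],[0,0,0.002]], gripper=[0.9,0.9,0.9])

```text
time: 17.82
position: [0.5806, 0.1791, 0.0422]
tool_rot: [0.996, 0.091, 0.001, -0.0]
ft_force: [-0.5, 0.8, 4.4]
grip_width: 0.036
grip_force: 20.0
```

Touch felt at 4.4 N, with the relay base about 19–20 mm up. I open partly and rise, heading back towards the rA side.

arm_command(delta_rot=[[0,0,0],[0,0,0],[0,0,0],[0,0,0],[0,0,0],[0,0,0],[0,0,0],[0,0,0],[0,0,0],[0,0,0],[0,0,0],[0,0,0]], delta_pos=[[0,0,0],[0,0,0],[0,0,0],[0,0,0],[0,0,0],[0,0,-0.01],[0,0,-0.03],[0,0,-0.06],[0,0,-0.1],[0,0,-0.14],[0,0,-0.18],[0,0,-0.18]], gripper=[0,-0.4,-0.4,-0.4,-0.4,-0.4,-0.4,-0.4,-0.4,-0.4,-0.4,-0.4])

```text
time: 18.82
position: [0.5854, 0.1798, 0.2317]
tool_rot: [0.996, 0.091, 0.011, -0.0]
ft_force: [1.0, 1.0, 0.5]
grip_width: 0.061
grip_force: 0.0
```

```bash
python3 - <<'E'
from h import *
o=status.get_obs();print(o["q"])
c=cam("wrist"); marks(c); cv2.imwrite("pics/w5.png",c["pixels"])
goal([.683,-.015,.20],-12); goal([.683,-.015,.20],-102);goal([.683,-.015,.20],78)
E
```

```text
[1.15573351e-01 4.91781378e-01 1.47196369e+00 4.73653141e-04
 1.15669515e+00 1.50460655e+00]
px [409.   7.] w [0.8116 0.0793] size [ 9.6 11.4] yaw90 86.6
px [375.  16.] w [0.7971 0.1114] size [ 5.5 18.7] yaw90 10.5
px [403.  27.] w [0.7927 0.0805] size [11.2  8.5] yaw90 9.9
px [371.  34.] w [0.7799 0.1119] size [ 5.6 21.3] yaw90 10.5
px [424. 145.] w [0.681  0.0231] size [ 3.2 31.8] yaw90 80.8
px [536. 153.] w [ 0.6957 -0.1054] size [ 4.3 31.1] yaw90 88.5
px [458. 150.] w [ 0.6832 -0.0156] size [ 8.3 14.2] yaw90 76.7
px [273. 211.] w [0.5753 0.1782] size [13.4  7.2] yaw90 10.5
px [557. 230.] w [ 0.6143 -0.1642] size [8.5 5.9] yaw90 22.9
px [400. 263.] w [0.5382 0.0108] size [35.  7.] yaw90 28.1
px [402. 289.] w [ 0.5042 -0.0014] size [18.   7.3] yaw90 9.5
dpos [0.0624 0.2093 0.0291] drot [-0.1 -0.9 22.4] f [-0.3 -0.6 -0.3]
dpos [0.0624 0.2093 0.0291] drot [ -0.8  -0.6 112.4] f [-0.3 -0.6 -0.3]
dpos [0.0624 0.2093 0.0291] drot [  0.5  -0.7 -67.6] f [-0.3 -0.6 -0.3]
```

View pics/w5.png

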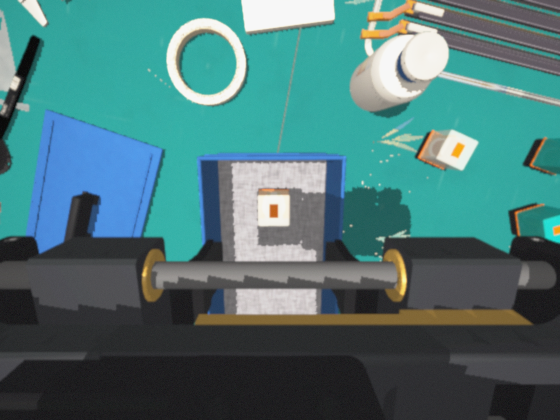

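Relay 1 stands upright in the tin at (273,208). Next is the standing relay at (458,150), approached closing along x to stay clear of the bottle.

arm_command(delta_rot=[[0,0,-7],[0,0,-14],[0,0,-21],[0,0,-28],[0,0,-35],[0,0,-42],[0,0,-49],[0,0,-56],[0,0,-63],[0,0,-67.6],[0,0,-67.6],[0,0,-67.6]], delta_pos=[[0.01,0.03,0],[0.02,0.06,0],[0.03,0.09,0],[0.04,0.12,0],[0.05,0.15,0],[0.06,0.18,0],[0.062,0.209,0.03],[0.062,0.209,0.03],[0.062,0.209,0.03],[0.062,0.209,0.03],[0.062,0.209,0.03],[0.062,0.209,0.03]], gripper=[-0.4,-0.4,-0.4,-0.4,-0.4,-0.4,-0.4,-0.4,-0.4,-0.4,-0.4,-0.4])

```text
time: 19.87
position: [0.678, -0.0154, 0.1909]
tool_rot: [0.778, 0.628, 0.0, -0.0]
ft_force: [-0.5, 0.5, -0.5]
grip_width: 0.0611
grip_force: 0.0
```

```bash
python3 - <<'E'
from h import *
c=cam("wrist"); marks(c); cv2.imwrite("pics/w6.png",c["pixels"])
goal([.683,-.015,.10],78)
E
```

```text
px [109.  14.] w [0.5711 0.189 ] size [15.2  9.6] yaw90 10.3
px [151.  29.] w [0.6041 0.1694] size [ 5.5 29.4] yaw90 0.6
px [537.  40.] w [0.9471 0.0867] size [12.7 35.8] yaw90 66.5
px [503.  42.] w [0.916  0.0922] size [ 6.6 25.2] yaw90 25.0
px [442.  52.] w [0.861  0.0948] size [ 6.7 19. ] yaw90 12.7
px [468.  53.] w [0.8844 0.0891] size [ 8.9 21.6] yaw90 5.9
px [485.  55.] w [0.8997 0.0842] size [ 6.6 23.8] yaw90 43.8
px [426.  59.] w [0.8458 0.0923] size [6.7 6.4] yaw90 85.1
px [376.  67.] w [0.7997 0.0952] size [ 6.3 16.1] yaw90 14.7
px [535.  70.] w [0.9451 0.0614] size [11.8 17.2] yaw90 9.4
px [404.  72.] w [0.8252 0.0859] size [ 5.9 24.3] yaw90 30.7
px [552.  74.] w [0.961  0.0549] size [9.2 9.1] yaw90 1.0
px [513.  79.] w [0.9245 0.0579] size [ 9.1 11.1] yaw90 89.1
px [435.  91.] w [0.8519 0.0631] size [21.9 10.5] yaw90 85.9
px [492.  84.] w [0.9057 0.058 ] size [ 9.1 10.3] yaw90 88.1
px [474.  87.] w [0.8884 0.0583] size [9.1 9.4] yaw90 87.3
px [453.  89.] w [0.8691 0.0608] size [ 9.7 10.4] yaw90 86.3
px [395. 100.] w [0.8136 0.0626] size [11.6 16.6] yaw90 12.3
px [414. 100
[... 297 characters left out ...]
0
px [146. 292.] w [ 0.5165 -0.0819] size [23.9  7.1] yaw90 86.2
px [402. 290.] w [ 0.7991 -0.1396] size [19.7  6.2] yaw90 75.3
px [409. 314.] w [ 0.8041 -0.172 ] size [10.4 18.4] yaw90 77.9
px [442. 315.] w [ 0.842  -0.1812] size [14.4 26.5] yaw90 77.9
px [481. 315.] w [ 0.8851 -0.1902] size [14.4 25.3] yaw90 77.9
px [515. 315.] w [ 0.9236 -0.1992] size [ 2.2 22. ] yaw90 44.7
px [292. 318.] w [ 0.671  -0.1486] size [ 8.2 17.5] yaw90 87.1
px [369. 317.] w [ 0.7589 -0.1663] size [ 6.6 12.8] yaw90 77.9
px [252. 318.] w [ 0.6258 -0.1396] size [ 7.9 17.5] yaw90 77.9
px [330. 318.] w [ 0.7141 -0.1578] size [ 6.6 13.9] yaw90 77.9
dpos [0.0011 0.0046 0.0913] drot [ 0.  -0.1 -0.1] f [-0.1 -0.1  0.2]
```

arm_command(delta_rot=[[0,0,0],[0,0,0],[0,0,0],[0,0,0],[0,0,0],[0,0,0],[0,0,0],[0,0,0],[0,0,0],[0,0,0],[0,0,0],[0,0,0]], delta_pos=[[0.001,0.0046,0.03],[0.001,0.0046,0.06],[0.001,0.0046,0.09],[0.001,0.0046,0.12],[0.001,0.0046,0.145],[0.001,0.0046,0.165],[0.001,0.0046,0.166],[0.001,0.0046,0.166],[0.001,0.0046,0.166],[0.001,0.0046,0.166],[0.001,0.0046,0.166],[0.001,0.0046,0.166]], gripper=[-0.4,-0.4,-0.4,-0.4,-0.4,-0.4,-0.4,0.9,0.9,0.9,0.9,0.9])

```text
time: 20.92
position: [0.6845, -0.0153, 0.0277]
tool_rot: [0.777, 0.629, 0.002, 0.001]
ft_force: [1.1, -0.3, 8.5]
grip_width: 0.036
grip_force: 19.9
```

arm_command(delta_rot=[[0,0,0],[0,0,0],[0,0,0],[0,0,0],[0,0,0],[0,0,0],[0,0,0],[0,0,0],[0,0,0],[0,0,0],[0,0,0],[0,0,0]], delta_pos=[[0,0,0],[0,0,0],[0,0,0],[0,0,-0.02],[0,0,-0.05],[0,0,-0.09],[0,0,-0.13],[0,0,-0.17],[0,0,-0.2],[0,0,-0.2],[0,0,-0.2],[0,0,-0.2]], gripper=[0.9,0.9,0.9,0.9,0.9,0.9,0.9,0.9,0.9,0.9,0.9,0.9])

```text
time: 21.92
position: [0.6823, -0.0152, 0.225]
tool_rot: [0.777, 0.629, 0.0, -0.0]
ft_force: [-0.1, 0.5, -2.6]
grip_width: 0.0358
grip_force: 20.0
```

```bash
python3 - <<'E'
from h import *
goal([.5205,.168,.22],10.4); o=status.get_obs();print(o["position"],o["grip_width"],o["grip_force"])
E
```

```text
dpos [ 0.1455 -0.1964  0.0051] drot [-0.  -0.1 67.6] f [-0.1  0.5 -2.6]
[ 0.68232459 -0.01524686  0.22499473] 0.03580587526154732 19.989397975296015
```

arm_command(delta_rot=[[0,0,7],[0,0,14],[0,0,21],[0,0,28],[0,0,35],[0,0,42],[0,0,49],[0,0,56],[0,0,63],[0,0,67.6],[0,0,67.6],[0,0,67.6]], delta_pos=[[0.02,-0.028,0],[0.04,-0.056,0],[0.06,-0.084,0],[0.08,-0.11,0],[0.1,-0.14,0],[0.12,-0.17,0],[0.1455,-0.1964,0],[0.1455,-0.1964,0],[0.1455,-0.1964,0],[0.1455,-0.1964,0],[0.1455,-0.1964,0],[0.1455,-0.1964,0]], gripper=[0.9,0.9,0.9,0.9,0.9,0.9,0.9,0.9,0.9,0.9,0.9,0.9])

```text
time: 22.92
position: [0.5203, 0.1677, 0.2238]
tool_rot: [0.996, 0.092, -0.001, -0.0]
ft_force: [-0.0, -0.6, -1.7]
grip_width: 0.0358
grip_force: 20.0
```

```bash
python3 - <<'E'
from h import *
goal([.5205,.168,.085],10.4)
a=cam("side")["pixels"]; b=cv2.imread("pics/side0.png")
f=lambda p:cv2.resize(p[110:310,195:395],None,fx=2,fy=2,interpolation=cv2.INTER_CUBIC)
cv2.imwrite("pics/s2.png",np.hstack([f(b),f(a)]))
E
```

```text
dpos [ 0.0005 -0.0002  0.1388] drot [-0.   0.1  0.1] f [-0.  -0.6 -1.7]
```

View pics/s2.png

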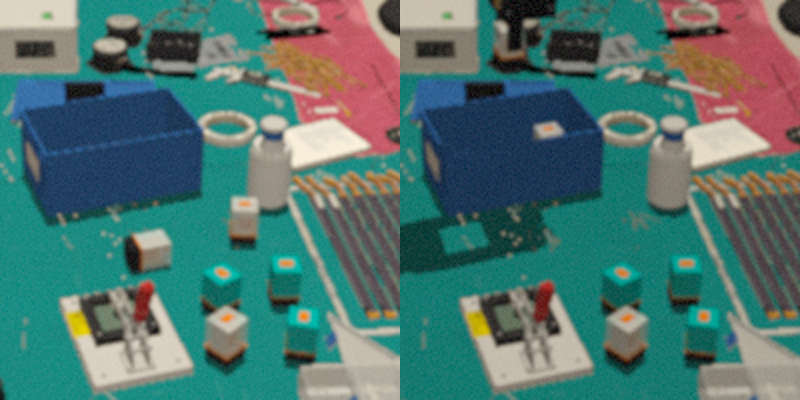

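The bottle and everything else are unmoved. Relay 1 shows in the tin at right (547,130). I lower the second relay in the middle.

arm_command(delta_rot=[[0,0,0],[0,0,0],[0,0,0],[0,0,0],[0,0,0],[0,0,0],[0,0,0],[0,0,0],[0,0,0],[0,0,0],[0,0,0],[0,0,0]], delta_pos=[[0,0,0.02],[0,0,0.045],[0,0,0.07],[0,0,0.095],[0,0,0.115],[0,0,0.13],[0,0,0.14],[0,0,0.148],[0,0,0.154],[0,0,0.16],[0,0,0.163],[0,0,0.164]], gripper=[0.9,0.9,0.9,0.9,0.9,0.9,0.9,0.9,0.9,0.9,0.9,0.9])

```text
time: 23.97
position: [0.5221, 0.1679, 0.0616]
tool_rot: [0.996, 0.091, 0.001, -0.0]
ft_force: [0.2, 0.2, -0.7]
grip_width: 0.0358
grip_force: 20.0
```

arm_command(delta_rot=[[0,0,0],[0,0,0],[0,0,0],[0,0,0]], delta_pos=[[0,0,0.001],[0,0,0.002],[0,0,0.003],[0,0,0.003]], gripper=[0.9,0.9,0.9,0.9])

```text
time: 24.3
position: [0.5221, 0.1679, 0.0589]
tool_rot: [0.996, 0.091, 0.001, -0.0]
ft_force: [-0.1, -0.1, -0.8]
grip_width: 0.0354
grip_force: 20.0
```

arm_command(delta_rot=[[0,0,0],[0,0,0],[0,0,0],[0,0,0]], delta_pos=[[0,0,0.001],[0,0,0.002],[0,0,0.003],[0,0,0.003]], gripper=[0.9,0.9,0.9,0.9])

```text
time: 24.63
position: [0.5219, 0.1679, 0.0555]
tool_rot: [0.996, 0.091, 0.001, -0.0]
ft_force: [0.3, 0.9, -0.9]
grip_width: 0.0359
grip_force: 20.0
```

arm_command(delta_rot=[[0,0,0],[0,0,0],[0,0,0],[0,0,0]], delta_pos=[[0,0,0.001],[0,0,0.002],[0,0,0.003],[0,0,0.003]], gripper=[0.9,0.9,0.9,0.9])

```text
time: 24.97
position: [0.5219, 0.1678, 0.0524]
tool_rot: [0.996, 0.09, 0.001, -0.0]
ft_force: [-0.2, 0.5, -1.1]
grip_width: 0.0358
grip_force: 20.0
```

arm_command(delta_rot=[[0,0,0],[0,0,0],[0,0,0],[0,0,0]], delta_pos=[[0,0,0.001],[0,0,0.002],[0,0,0.003],[0,0,0.003]], gripper=[0.9,0.9,0.9,0.9])

```text
time: 25.3
position: [0.5218, 0.1679, 0.0494]
tool_rot: [0.996, 0.091, 0.001, -0.0]
ft_force: [-0.2, -0.1, -1.5]
grip_width: 0.0359
grip_force: 20.0
```

arm_command(delta_rot=[[0,0,0],[0,0,0],[0,0,0]], delta_pos=[[0,0,0.001],[0,0,0.002],[0,0,0.002]], gripper=[0.9,0.9,0.9])

```text
time: 25.55
position: [0.5221, 0.1679, 0.0477]
tool_rot: [0.996, 0.09, 0.001, -0.0]
ft_force: [-1.0, -0.2, 1.5]
grip_width: 0.036
grip_force: 20.0
```

arm_command(delta_rot=[[0,0,0],[0,0,0],[0,0,0]], delta_pos=[[0,0,0.001],[0,0,0.002],[0,0,0.002]], gripper=[0.9,0.9,0.9])

```text
time: 25.8
position: [0.5221, 0.1679, 0.0461]
tool_rot: [0.996, 0.091, 0.001, -0.0]
ft_force: [0.1, 0.8, 5.6]
grip_width: 0.0358
grip_force: 20.0
```

Touch felt at 5.6 N. I let go and rise towards the last relay.

arm_command(delta_rot=[[0,0,0],[0,0,0],[0,0,0],[0,0,0],[0,0,0],[0,0,0],[0,0,0],[0,0,0],[0,0,0],[0,0,0],[0,0,0],[0,0,0]], delta_pos=[[0,0,0],[0,0,0],[0,0,0],[0,0,0],[0,0,0],[0,0,-0.01],[0,0,-0.03],[0,0,-0.06],[0,0,-0.1],[0,0,-0.14],[0,0,-0.18],[0,0,-0.18]], gripper=[0,-0.4,-0.4,-0.4,-0.4,-0.4,-0.4,-0.4,-0.4,-0.4,-0.4,-0.4])

```text
time: 26.8
position: [0.5267, 0.1686, 0.2346]
tool_rot: [0.996, 0.091, 0.01, -0.0]
ft_force: [0.0, 0.2, 0.2]
grip_width: 0.0608
grip_force: 0.0
```

```bash
python3 - <<'E'
from h import *
c=cam("wrist"); cv2.imwrite("pics/w7.png",c["pixels"]); marks(c,.076)
for y in(36,-54,126):goal([.602,-.256,.22],y)
o=status.get_obs(); print(o["q"])
E
```

```text
px [543. 105.] w [ 0.6824 -0.09  ] size [30.3  6.3] yaw90 2.4
px [274. 210.] w [0.5215 0.1674] size [ 5.8 12.5] yaw90 10.5
px [398. 267.] w [0.4795 0.0094] size [58.5 15.6] yaw90 32.8
dpos [-0.0008  0.4312  0.0115] drot [  0.2  -0.8 -25.6] f [ 0.1  0.4 -0.8]
dpos [-0.0008  0.4312  0.0115] drot [-0.4 -0.8 64.4] f [ 0.1  0.4 -0.8]
dpos [-0.0008  0.4312  0.0115] drot [   0.9   -0.5 -115.6] f [ 0.1  0.4 -0.8]
[1.07312080e-01 4.11642677e-01 1.62012232e+00 3.93870547e-04
 1.09516961e+00 1.49642468e+00]
```

View pics/w7.png

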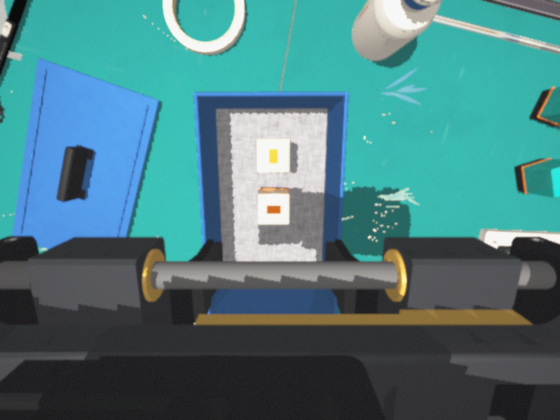

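Both relays stand in the tin, at (273,155) and (273,209). Now the last relay.

arm_command(delta_rot=[[0,0,-7],[0,0,-14],[0,0,-21],[0,0,-25.6],[0,0,-25.6],[0,0,-25.6],[0,0,-25.6],[0,0,-25.6],[0,0,-25.6],[0,0,-25.6],[0,0,-25.6],[0,0,-25.6]], delta_pos=[[0,0.04,0],[0,0.08,0],[0,0.12,0],[0,0.16,0],[0,0.2,0],[0,0.24,0],[0,0.28,0],[0,0.32,0],[0,0.36,0],[0,0.4,0],[0,0.431,0.01],[0,0.431,0.01]], gripper=[-0.4,-0.4,-0.4,-0.4,-0.4,-0.4,-0.4,-0.4,-0.4,-0.4,-0.4,-0.4])

```text
time: 27.85
position: [0.5988, -0.2627, 0.2128]
tool_rot: [0.952, 0.306, 0.0, 0.001]
ft_force: [-0.0, 0.3, -0.4]
grip_width: 0.0605
grip_force: 0.0
```

```bash
python3 - <<'E'
from h import *
c=cam("wrist"); marks(c); cv2.imwrite("pics/w8.png",c["pixels"])
goal([.602,-.256,.027],36)
E
```

```text
px [360.   9.] w [ 0.8014 -0.2203] size [ 8.4 10.4] yaw90 86.2
px [347.  26.] w [ 0.7828 -0.2188] size [ 8.9 10.6] yaw90 85.6
px [249.  61.] w [ 0.7011 -0.1589] size [ 7.8 13.6] yaw90 82.7
px [327. 133.] w [ 0.6924 -0.2654] size [14.1  8.4] yaw90 70.6
px [209. 138.] w [ 0.6155 -0.1667] size [ 7.6 13.2] yaw90 28.8
px [269. 197.] w [ 0.6015 -0.2553] size [12.5  7.8] yaw90 35.7
px [400. 263.] w [ 0.6267 -0.4281] size [30.7  6.1] yaw90 53.8
px [145. 290.] w [ 0.4202 -0.2004] size [20.3  5.7] yaw90 40.7
dpos [0.0048 0.0003 0.1861] drot [-0.1 -0.  -0.3] f [ 0.5  1.  -0.4]
```

View pics/w8.png

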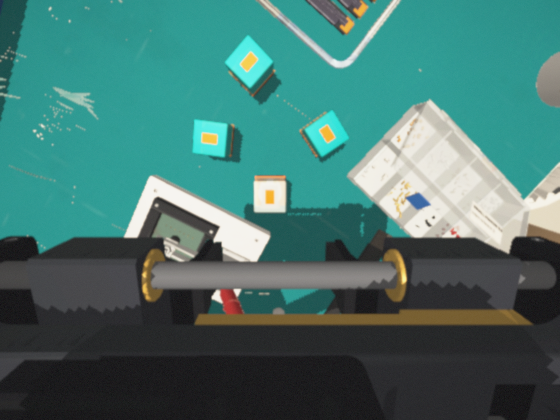

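The relay is at (270,193), with turquoise ones at (212,139), (327,133) and (250,62). The jig corner at (270,237) is clear of the fingers. I descend and grip.

arm_command(delta_rot=[[0,0,0],[0,0,0],[0,0,0],[0,0,0],[0,0,0],[0,0,0],[0,0,0],[0,0,0],[0,0,0],[0,0,0],[0,0,0],[0,0,0]], delta_pos=[[0.0045,0,0.03],[0.0045,0,0.06],[0.0045,0,0.09],[0.0045,0,0.12],[0.0045,0,0.15],[0.0045,0,0.17],[0.0045,0,0.182],[0.0045,0,0.184],[0.0045,0,0.184],[0.0045,0,0.184],[0.0045,0,0.184],[0.0045,0,0.184]], gripper=[-0.4,-0.4,-0.4,-0.4,-0.4,-0.4,-0.4,-0.4,0.9,0.9,0.9,0.9])

```text
time: 28.9
position: [0.6044, -0.2539, 0.0334]
tool_rot: [0.951, 0.309, 0.002, 0.001]
ft_force: [-0.1, 0.2, 0.1]
grip_width: 0.0421
grip_force: 0.0
```

arm_command(delta_rot=[[0,0,0],[0,0,0],[0,0,0],[0,0,0],[0,0,0],[0,0,0],[0,0,0],[0,0,0],[0,0,0],[0,0,0],[0,0,0],[0,0,0]], delta_pos=[[0,0,0],[0,0,0],[0,0,0],[0,0,0],[0,0,-0.02],[0,0,-0.05],[0,0,-0.09],[0,0,-0.13],[0,0,-0.17],[0,0,-0.2],[0,0,-0.2],[0,0,-0.2]], gripper=[0.9,0.9,0.9,0.9,0.9,0.9,0.9,0.9,0.9,0.9,0.9,0.9])

```text
time: 29.9
position: [0.6037, -0.2541, 0.234]
tool_rot: [0.951, 0.309, 0.003, 0.002]
ft_force: [-0.6, 0.4, -1.2]
grip_width: 0.036
grip_force: 20.0
```

```bash
python3 - <<'E'
from h import *
goal([.4615,.157,.22],10.4); o=status.get_obs();print(o["position"],o["grip_width"],o["grip_force"])
E
```

```text
dpos [ 0.1264 -0.4163  0.0122] drot [ 0.3 -0.3 25.6] f [-0.6  0.4 -1.2]
[ 0.60373819 -0.25411847  0.23399396] 0.03601323733256464 19.980232464504297
```

arm_command(delta_rot=[[0,0,6],[0,0,12],[0,0,18],[0,0,25.6],[0,0,25.6],[0,0,25.6],[0,0,25.6],[0,0,25.6],[0,0,25.6],[0,0,25.6],[0,0,25.6],[0,0,25.6]], delta_pos=[[0.011,-0.038,0],[0.023,-0.076,0],[0.034,-0.114,0],[0.046,-0.152,0],[0.057,-0.19,0],[0.069,-0.228,0],[0.08,-0.266,0],[0.092,-0.304,0],[0.104,-0.342,0],[0.115,-0.38,0],[0.1264,-0.4163,0.01],[0.1264,-0.4163,0.01]], gripper=[0.9,0.9,0.9,0.9,0.9,0.9,0.9,0.9,0.9,0.9,0.9,0.9])

```text
time: 30.9
position: [0.4541, 0.1626, 0.2182]
tool_rot: [0.996, 0.094, -0.004, -0.002]
ft_force: [-0.7, -0.0, -1.4]
grip_width: 0.036
grip_force: 20.0
```

```bash
python3 - <<'E'
from h import *
goal([.4615,.157,.075],10.4); o=status.get_obs();print(o["position"],o["grip_width"],o["grip_force"])
E
```

```text
dpos [0.0073 0.0074 0.1431] drot [-0.2  0.4  0.3] f [-0.7 -0.  -1.4]
[0.45410459 0.16260744 0.21817983] 0.03597685108857012 19.9816999461882
```

arm_command(delta_rot=[[0,0,0],[0,0,0],[0,0,0]], delta_pos=[[0,0,0],[0,0,0],[0,0,0]], gripper=[0.9,0.9,0.9])

```text
time: 31.15
position: [0.4608, 0.1566, 0.2208]
tool_rot: [0.996, 0.09, 0.001, 0.0]
ft_force: [-0.1, -0.0, -0.9]
grip_width: 0.0357
grip_force: 20.0
```

```bash
python3 - <<'E'
from h import *
goal([.4615,.157,.075],10.4)
E
```

```text
dpos [ 0.0006 -0.0003  0.1458] drot [ 0.  -0.1 -0.1] f [-0.1 -0.  -0.9]
```

arm_command(delta_rot=[[0,0,0],[0,0,0],[0,0,0],[0,0,0],[0,0,0],[0,0,0],[0,0,0],[0,0,0],[0,0,0],[0,0,0],[0,0,0],[0,0,0]], delta_pos=[[0,0,0.02],[0,0,0.045],[0,0,0.07],[0,0,0.095],[0,0,0.115],[0,0,0.13],[0,0,0.14],[0,0,0.146],[0,0,0.15],[0,0,0.153],[0,0,0.155],[0,0,0.155]], gripper=[0.9,0.9,0.9,0.9,0.9,0.9,0.9,0.9,0.9,0.9,0.9,0.9])

```text
time: 32.15
position: [0.4614, 0.1575, 0.0667]
tool_rot: [0.996, 0.09, 0.002, -0.0]
ft_force: [0.0, -0.2, -0.6]
grip_width: 0.0358
grip_force: 20.0
```

arm_command(delta_rot=[[0,0,0],[0,0,0],[0,0,0],[0,0,0]], delta_pos=[[0,0,0.001],[0,0,0.002],[0,0,0.003],[0,0,0.003]], gripper=[0.9,0.9,0.9,0.9])

```text
time: 32.48
position: [0.461, 0.1578, 0.0636]
tool_rot: [0.996, 0.091, 0.001, -0.0]
ft_force: [0.1, -0.8, -1.1]
grip_width: 0.036
grip_force: 20.0
```

arm_command(delta_rot=[[0,0,0],[0,0,0],[0,0,0],[0,0,0]], delta_pos=[[0,0,0.001],[0,0,0.002],[0,0,0.003],[0,0,0.003]], gripper=[0.9,0.9,0.9,0.9])

```text
time: 32.82
position: [0.4608, 0.1577, 0.0603]
tool_rot: [0.996, 0.091, 0.001, -0.0]
ft_force: [0.6, -0.1, -0.5]
grip_width: 0.0357
grip_force: 20.0
```

arm_command(delta_rot=[[0,0,0],[0,0,0],[0,0,0],[0,0,0]], delta_pos=[[0,0,0.001],[0,0,0.002],[0,0,0.003],[0,0,0.003]], gripper=[0.9,0.9,0.9,0.9])

```text
time: 33.15
position: [0.4609, 0.1577, 0.0573]
tool_rot: [0.996, 0.091, 0.001, -0.0]
ft_force: [-0.4, 0.1, -1.0]
grip_width: 0.0356
grip_force: 20.0
```

arm_command(delta_rot=[[0,0,0],[0,0,0],[0,0,0]], delta_pos=[[0,0,0.001],[0,0,0.002],[0,0,0.002]], gripper=[0.9,0.9,0.9])

```text
time: 33.4
position: [0.4609, 0.1577, 0.0553]
tool_rot: [0.996, 0.091, 0.001, -0.0]
ft_force: [-0.7, -0.2, -0.1]
grip_width: 0.0355
grip_force: 20.0
```

arm_command(delta_rot=[[0,0,0],[0,0,0],[0,0,0]], delta_pos=[[0,0,0.001],[0,0,0.002],[0,0,0.002]], gripper=[0.9,0.9,0.9])

```text
time: 33.65
position: [0.4611, 0.1577, 0.0534]
tool_rot: [0.996, 0.091, 0.001, -0.0]
ft_force: [0.6, -0.4, -0.0]
grip_width: 0.0357
grip_force: 20.0
```

arm_command(delta_rot=[[0,0,0],[0,0,0],[0,0,0]], delta_pos=[[0,0,0.001],[0,0,0.001],[0,0,0.001]], gripper=[0.9,0.9,0.9])

```text
time: 33.9
position: [0.4611, 0.1577, 0.0526]
tool_rot: [0.996, 0.091, 0.001, -0.0]
ft_force: [-0.4, 0.5, 1.8]
grip_width: 0.036
grip_force: 20.0
```

arm_command(delta_rot=[[0,0,0],[0,0,0],[0,0,0]], delta_pos=[[0,0,0.001],[0,0,0.001],[0,0,0.001]], gripper=[0.9,0.9,0.9])

```text
time: 34.15
position: [0.4611, 0.1577, 0.0517]
tool_rot: [0.996, 0.09, 0.001, -0.0]
ft_force: [-1.0, -0.6, 3.3]
grip_width: 0.0356
grip_force: 20.0
```

Touch confirmed, so I let go and rise.

arm_command(delta_rot=[[0,0,0],[0,0,0],[0,0,0],[0,0,0],[0,0,0],[0,0,0],[0,0,0],[0,0,0],[0,0,0],[0,0,0],[0,0,0],[0,0,0]], delta_pos=[[0,0,0],[0,0,0],[0,0,0],[0,0,0],[0,0,0],[0,0,-0.01],[0,0,-0.03],[0,0,-0.06],[0,0,-0.1],[0,0,-0.14],[0,0,-0.18],[0,0,-0.18]], gripper=[0,-0.4,-0.4,-0.4,-0.4,-0.4,-0.4,-0.4,-0.4,-0.4,-0.4,-0.4])

```text
time: 35.15
position: [0.4654, 0.1583, 0.2396]
tool_rot: [0.996, 0.091, 0.01, -0.0]
ft_force: [1.5, 0.5, 0.3]
grip_width: 0.0608
grip_force: 0.0
```

```bash
python3 - <<'E'
from h import *
c=cam("wrist"); cv2.imwrite("pics/w9.png",c["pixels"]); marks(c,.076)
goal([.45,.42,.22],-8.5)
E
```

```text
px [552.  50.] w [ 0.6741 -0.0922] size [ 2.9 28.1] yaw90 85.3
px [530. 131.] w [ 0.5953 -0.1007] size [30.5  2.4] yaw90 27.8
px [273. 210.] w [0.4577 0.1572] size [13.   6.9] yaw90 10.5
px [399. 271.] w [ 0.4119 -0.0065] size [63.  11.9] yaw90 21.8
dpos [ 0.0337 -0.2601  0.0168] drot [-0.1 -0.8 18.9] f [-0.9  0.6 -0.9]
```

The third relay stands in its slot at (273,210). Now to the lid.

arm_command(delta_rot=[[0,0,6],[0,0,12],[0,0,18.9],[0,0,18.9],[0,0,18.9],[0,0,18.9],[0,0,18.9],[0,0,18.9],[0,0,18.9],[0,0,18.9],[0,0,18.9]], delta_pos=[[0.005,-0.038,0],[0.01,-0.076,0],[0.015,-0.114,0],[0.02,-0.152,0],[0.025,-0.19,0],[0.03,-0.228,0],[0.0337,-0.26,0.01],[0.0337,-0.26,0.01],[0.0337,-0.26,0.01],[0.0337,-0.26,0.01],[0.0337,-0.26,0.01]], gripper=[-0.4,-0.4,-0.4,-0.4,-0.4,-0.4,-0.4,-0.4,-0.4,-0.4,-0.4])

```text
time: 36.12
position: [0.4466, 0.418, 0.2212]
tool_rot: [0.997, -0.075, 0.001, 0.0]
ft_force: [-0.3, -0.5, 0.2]
grip_width: 0.0611
grip_force: 0.0
```

```bash
python3 - <<'E'
from h import *
import pickle
c=cam("wrist"); pickle.dump(c,open("w10.pkl","wb")); cv2.imwrite("pics/w10.png",c["pixels"])
goal([.507,.418,.12],-8.5)
E
```

```text
dpos [ 0.0591 -0.009   0.1017] drot [-0.  -0.1 -0.1] f [0.3 0.1 0.3]
```

View pics/w10.png

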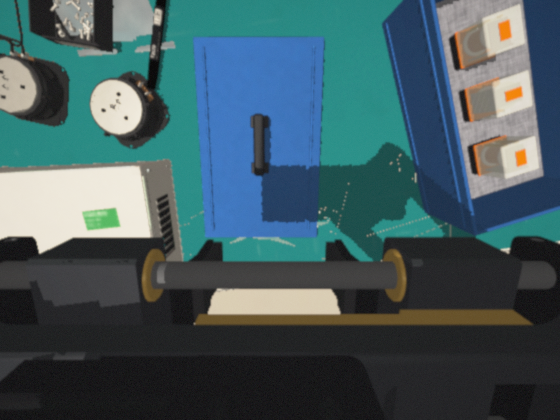

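All three relays stand upright in the tin at upper right. The lid's corners are at (194,39), (324,38), (318,235) and (208,237), with the bar between (260,115) and (261,173).

```bash
python3 - <<'E'
from h import *
import pickle
c=pickle.load(open("w10.pkl","rb"))
P=np.array([world(c,u,v,.010)[:2] for u,v in[(194,39),(324,38),(318,235),(208,237)]])
print(P.round(4),P.mean(0)); d=P[0]+P[1]-P[2]-P[3]; print(np.degrees(np.arctan2(d[1],d[0])),np.linalg.norm(d)/2,np.linalg.norm(P[0]-P[1]))
g=cv2.cvtColor(c["pixels"],cv2.COLOR_BGR2GRAY)[100:190,235:290]; m=(g<45).astype(np.uint8)
n,l,s,ce=cv2.connectedComponentsWithStats(m); i=1+np.argmax(s[1:,4]); print(s[i],ce[i]+[235,100])
for v in(.042,.03):
  A=world(c,260,116,v)[:2];B=world(c,261,172,v)[:2];print(v,(A+B)/2,np.linalg.norm(A-B),np.degrees(np.arctan2(*(A-B)[::-1])))
E
```

```text
[[0.6387 0.4814]
 [0.6176 0.3336]
 [0.3824 0.3668]
 [0.4016 0.5141]] [0.51007133 0.42396351]
-7.935521121375817 0.2384723949526632 0.14938675424331968
[ 20  17  14  58 248] [263.01209677 151.33870968]
0.042 [0.510979   0.42317788] 0.062144853437335904 -8.098444038159549
0.03 [0.51092282 0.42371721] 0.06432506098118664 -8.098444038159572
```

arm_command(delta_rot=[[0,0,-0.4],[0,0,-0.4],[0,0,-0.4],[0,0,-0.4],[0,0,-0.4],[0,0,-0.4],[0,0,-0.4]], delta_pos=[[0.03,-0.007,0.03],[0.0629,-0.015,0.06],[0.0629,-0.015,0.09],[0.0629,-0.015,0.12],[0.0629,-0.015,0.145],[0.0629,-0.015,0.145],[0.0629,-0.015,0.145]], gripper=[-0.4,-0.4,-0.4,-0.4,-0.4,-0.4,-0.4])

```text
time: 36.75
position: [0.5113, 0.4233, 0.0758]
tool_rot: [0.997, -0.072, -0.0, 0.001]
ft_force: [0.2, -0.2, 1.0]
grip_width: 0.0608
grip_force: 0.0
```

```bash
python3 - <<'E'
from h import *
goal([.511,.4235,.014],-8.1)
E
```

```text
dpos [-0.0003 -0.0002  0.0618] drot [ 0.1  0.  -0.1] f [ 0.2 -0.2  1. ]
```

arm_command(delta_rot=[[0,0,0],[0,0,0],[0,0,0],[0,0,0],[0,0,0],[0,0,0],[0,0,0],[0,0,0],[0,0,0],[0,0,0],[0,0,0],[0,0,0]], delta_pos=[[0,0,0.02],[0,0,0.04],[0,0,0.055],[0,0,0.06],[0,0,0.06],[0,0,0.06],[0,0,0.06],[0,0,0.06],[0,0,0.06],[0,0,0.06],[0,0,0.06],[0,0,0.06]], gripper=[-0.4,-0.4,-0.4,-0.4,-0.4,1,1,1,1,1,1,1], grip_force=40)

```text
time: 37.75
position: [0.5119, 0.4251, 0.0169]
tool_rot: [0.997, -0.071, 0.001, -0.0]
ft_force: [0.4, -0.8, -0.4]
grip_width: 0.0223
grip_force: 0.0
```

arm_command(delta_rot=[[0,0,0],[0,0,0],[0,0,0],[0,0,0],[0,0,0],[0,0,0]], delta_pos=[[0,0,0],[0,0,0],[0,0,0],[0,0,0],[0,0,0],[0,0,0]], gripper=[1,1,1,1,1,1])

```text
time: 38.25
position: [0.5118, 0.4252, 0.0168]
tool_rot: [0.997, -0.071, 0.001, -0.001]
ft_force: [0.6, 1.7, -1.1]
grip_width: 0.0113
grip_force: 40.0
```

```bash
python3 - <<'E'
from h import *
goal([.511,.4235,.2],-8.1); o=status.get_obs(); print(o["position"],o["grip_width"],o["grip_force"],o["moment"])
E
```

```text
dpos [-1.000e-04  1.600e-03 -1.832e-01] drot [-0.1 -0.1 -0. ] f [ 0.6  1.7 -1.1]
[0.51183515 0.42524641 0.01675316] 0.011300105352424266 39.99186786822975 [ 0.2212219  -0.00216404 -0.05662523]
```

arm_command(delta_rot=[[0,0,0],[0,0,0],[0,0,0],[0,0,0],[0,0,0],[0,0,0],[0,0,0],[0,0,0],[0,0,0],[0,0,0]], delta_pos=[[0,0,-0.01],[0,0,-0.025],[0,0,-0.045],[0,0,-0.07],[0,0,-0.1],[0,0,-0.13],[0,0,-0.16],[0,0,-0.18],[0,0,-0.18],[0,0,-0.18]], gripper=[1,1,1,1,1,1,1,1,1,1])

```text
time: 39.08
position: [0.5115, 0.4249, 0.1979]
tool_rot: [0.997, -0.071, 0.002, -0.001]
ft_force: [-0.3, 0.5, -2.9]
grip_width: 0.0118
grip_force: 40.0
```

```bash
python3 - <<'E'
from h import *
import pickle
goal([.521,.168,.19],10.4); o=status.get_obs(); print(o["position"],o["grip_width"],o["grip_force"],o["moment"])
c=cam("wrist"); pickle.dump(c,open("w11.pkl","wb")); cv2.imwrite("pics/w11.png",c["pixels"])
E
```

```text
dpos [0.0456 0.253  0.0076] drot [ -0.1  -0.2 -18.5] f [-0.3  0.5 -2.9]
[0.51149276 0.4249146  0.19786522] 0.011783808313539897 39.99329776503146 [-0.03049218  0.05970481  0.0566468 ]
```

View pics/w11.png

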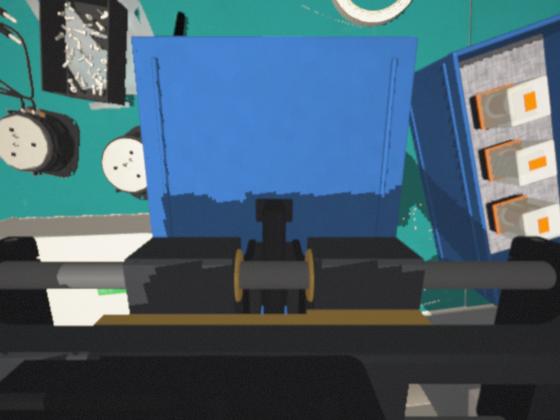

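The lid hangs level, with front corners at (134,38) and (416,38). I get its offset in the hand.

```bash
python3 - <<'E'
from h import *
import pickle
c=pickle.load(open("w11.pkl","rb"))
A,B=[tool(world(c,u,v,.191)) for u,v in[(134,38),(416,38)]]
print(A.round(4),B.round(4),((A+B)/2-[.122,0,0]).round(4), np.degrees(np.arctan2(A[0]-B[0],B[1]-A[1])))
E
```

```text
[ 0.12   -0.0737  0.0049] [0.12   0.0736 0.005 ] [-0.002 -0.     0.005] -0.02156017338044381
```

arm_command(delta_rot=[[0,0,-3],[0,0,-6],[0,0,-9],[0,0,-12],[0,0,-15],[0,0,-18.5],[0,0,-18.5],[0,0,-18.5],[0,0,-18.5],[0,0,-18.5],[0,0,-18.5],[0,0,-18.5]], delta_pos=[[0.005,0.027,0],[0.01,0.054,0],[0.015,0.082,0],[0.02,0.11,0],[0.025,0.138,0],[0.03,0.165,0],[0.035,0.195,0],[0.04,0.225,0],[0.0445,0.2525,0],[0.0445,0.2525,0],[0.0445,0.2525,0],[0.0445,0.2525,0]], gripper=[1,1,1,1,1,1,1,1,1,1,1,1])

```text
time: 40.13
position: [0.5187, 0.1688, 0.1951]
tool_rot: [0.996, 0.09, -0.0, -0.0]
ft_force: [0.3, -0.9, -2.7]
grip_width: 0.012
grip_force: 40.0
```

```bash
python3 - <<'E'
from h import *
goal([.5206,.1685,.126],10.4); o=status.get_obs(); print(o["position"],o["moment"])
E
```

```text
dpos [0.0019 0.0007 0.0691] drot [-0.1  0.1 -0.1] f [ 0.3 -0.9 -2.7]
[0.5186947  0.16875332 0.19506925] [ 0.05597607 -0.01230515  0.0127461 ]
```

arm_command(delta_rot=[[0,0,0],[0,0,0],[0,0,0],[0,0,0],[0,0,0],[0,0,0],[0,0,0],[0,0,0]], delta_pos=[[0.0015,0.0007,0.015],[0.0015,0.0007,0.03],[0.0015,0.0007,0.045],[0.0015,0.0007,0.057],[0.0015,0.0007,0.064],[0.0015,0.0007,0.066],[0.0015,0.0007,0.066],[0.0015,0.0007,0.066]], gripper=[1,1,1,1,1,1,1,1])

```text
time: 40.8
position: [0.5218, 0.1689, 0.1309]
tool_rot: [0.996, 0.091, 0.002, -0.0]
ft_force: [0.1, 0.2, -2.7]
grip_width: 0.0118
grip_force: 40.0
```

```bash
python3 - <<'E'
from h import *
goal([.5206,.1685,.114],10.4)
c=cam("wrist")["pixels"]; s=cam("side")["pixels"][110:230,185:325]
cv2.imwrite("pics/w12.png",np.vstack([c[:240],cv2.resize(s,(560,480))[100:420]]))
E
```

```text
dpos [-0.0013  0.0002  0.0169] drot [-0.  -0.2  0. ] f [ 0.1  0.2 -2.7]
```

View pics/w12.png

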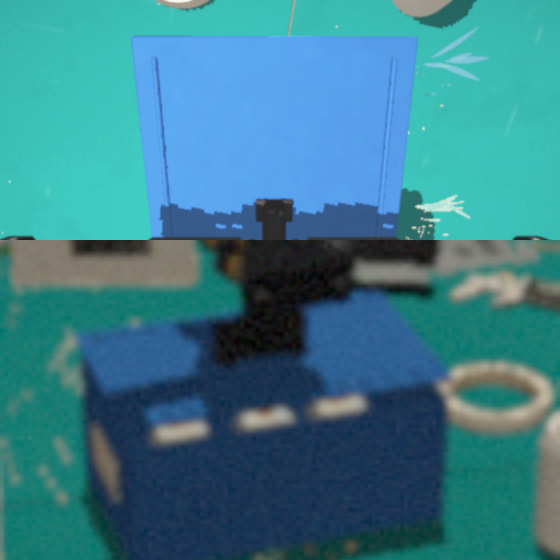

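The lid hovers centred over the tin, and the relays are visible through the gap. I lower it slowly.

arm_command(delta_rot=[[0,0,0],[0,0,0],[0,0,0],[0,0,0],[0,0,0],[0,0,0],[0,0,0]], delta_pos=[[-0.0008,0,0.002],[-0.0008,0,0.004],[-0.0008,0,0.006],[-0.0008,0,0.008],[-0.0008,0,0.01],[-0.0008,0,0.012],[-0.0008,0,0.012]], gripper=[1,1,1,1,1,1,1])

```text
time: 41.48
position: [0.5205, 0.1681, 0.1181]
tool_rot: [0.996, 0.09, 0.001, -0.0]
ft_force: [-0.2, 1.4, -3.2]
grip_width: 0.0115
grip_force: 40.0
```

arm_command(delta_rot=[[0,0,0],[0,0,0],[0,0,0]], delta_pos=[[0,0,0.0015],[0,0,0.003],[0,0,0.003]], gripper=[1,1,1])

```text
time: 41.73
position: [0.521, 0.1682, 0.1157]
tool_rot: [0.996, 0.091, 0.001, -0.0]
ft_force: [0.0, -0.0, -1.9]
grip_width: 0.0117
grip_force: 40.0
```

arm_command(delta_rot=[[0,0,0],[0,0,0],[0,0,0]], delta_pos=[[0,0,0.001],[0,0,0.002],[0,0,0.002]], gripper=[1,1,1])

```text
time: 41.98
position: [0.521, 0.1682, 0.1157]
tool_rot: [0.996, 0.091, 0.002, -0.0]
ft_force: [-3.3, -1.1, 12.5]
grip_width: 0.0113
grip_force: 40.0
```

arm_command(delta_rot=[[0,0,0],[0,0,0],[0,0,0]], delta_pos=[[0,0,0.001],[0,0,0.001],[0,0,0.001]], gripper=[1,1,1])

```text
time: 42.23
position: [0.521, 0.1682, 0.1157]
tool_rot: [0.996, 0.091, 0.002, -0.0]
ft_force: [-4.7, -1.5, 18.1]
grip_width: 0.0115
grip_force: 40.0
```

Solid contact below the rim level, so the lip has entered. I release and rise.

arm_command(delta_rot=[[0,0,0],[0,0,0],[0,0,0],[0,0,0],[0,0,0],[0,0,0],[0,0,0],[0,0,0],[0,0,0],[0,0,0],[0,0,0],[0,0,0]], delta_pos=[[0,0,-0.002],[0,0,-0.003],[0,0,-0.003],[0,0,-0.003],[0,0,-0.003],[0,0,-0.003],[0,0,-0.01],[0,0,-0.03],[0,0,-0.06],[-0.03,0,-0.09],[-0.05,0,-0.12],[-0.06,0,-0.12]], gripper=[1,1,0.2,-0.4,-0.4,-0.4,-0.4,-0.4,-0.4,-0.4,-0.4,-0.4])

```text
time: 43.23
position: [0.4622, 0.1576, 0.2377]
tool_rot: [0.996, 0.091, 0.006, -0.0]
ft_force: [1.2, -0.1, -0.3]
grip_width: 0.0599
grip_force: 0.0
```

```bash
python3 - <<'E'
from h import *
import pickle
w=cam("wrist"); c=w["pixels"]; sc=cam("side"); s=sc["pixels"][120:230,185:325]
pickle.dump((w,sc),open("w13.pkl","wb")); print(status.get_obs()["position"])
cv2.imwrite("pics/w13.png",np.vstack([c[:240],cv2.resize(s,(560,440))[60:400]]))
E
```

```text
[0.46026952 0.15732238 0.23395014]
```

View pics/w13.png

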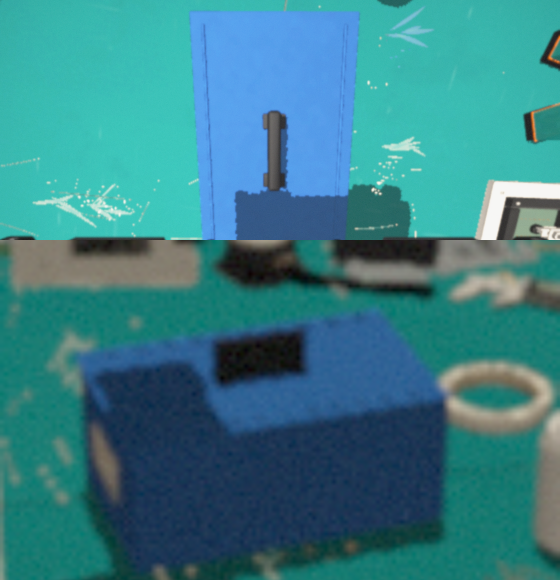

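The lid sits flush. I do a quick numeric check of plate height and centre from the side corners (78,353), (378,313) and (446,392).

```bash
python3 - <<'E'
from h import *
import pickle
w,c=pickle.load(open("w13.pkl","rb"))
a=np.radians(10.4); ax=np.array([np.cos(a),np.sin(a)]); n=np.array([-np.sin(a),np.cos(a)]); C=np.array([.5206,.1685])
for z in(.107,.113):
  for s,t in((-1,1),(1,1),(1,-1),(-1,-1)):
    u,v=pix(c,[*(C+s*.122*ax+t*.076*n),z]); print(z,s,t,"crop",round((u-185)*4),round((v-120)*4+180))
A,B=[world(w,u,v,.107)[:2] for u,v in[(190,12),(358,12)]]; print("front mid -> ctr",(A+B)/2-.122*ax, np.linalg.norm(A-B))
E
```

```text
0.107 -1 1 crop 72 350
0.107 1 1 crop 376 305
0.107 1 -1 crop 451 393
0.107 -1 -1 crop 125 446
0.113 -1 1 crop 71 343
0.113 1 1 crop 377 298
0.113 1 -1 crop 451 386
0.113 -1 -1 crop 124 439
front mid -> ctr [0.51872308 0.16753447] 0.1494216596118914
```

```bash
python3 -c "
from h import *
print(robot.hand_in())"
```

```text
the job is handed in; nothing more can be done
None
```

I stood the one fallen relay up, lowered all three relays present into the tin by touch, seated the lid and handed the job in at about 43 s; hand-in returned no verdict, but the last images show the lid flush and centred, and the bottle and other items looked unmoved.

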